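# Load the filter unit and close it up

### The job

Pull the instrument's drawer right out and stand every filter cell that is on the desk upright in a pocket of it, one to a pocket and right down, then set the loose cover over the row of pockets so that it sits flat on the drawer floor. After that push the drawer fully shut, and only then swing the locking lever on top of the instrument all the way down. Leave the mouse, the pot and the screwdriver where they are.

Things in the scene. Friction and masses are not known exactly. Their poses are not given: they have to be found in the camera images.
- unit: the filter unit, a white bench instrument, case 220 deep (x) x 284 wide (y) x 90 high, fixed to the desk; it stands turned, so that its drawer comes out roughly towards the robot's right. Origin: centre of the underside. Its own -x is the front, where the drawer comes out; z up. The front face of the case is at x = -110; the drawer runs inside it with room for the cover and its rib
- drawer (a joint): how far the drawer is out along the unit's -x, m: 0 shut, 0.125 fully out; starts 0.02 to 0.05 out, too little to reach the pockets. Stays where it is left (friction 1.5 N). An aluminium tray with a strip of five pockets; inner floor 80 (x) x 243 (y), 14 above the desk, walls 18 high. Its grey front panel, 270 wide, 8 thick, is 62 in front of the row's middle line and rises 66 above the floor
- seat (a point): middle of the drawer's pocket row, at the level of the drawer's inner floor (also the pockets' floor). Axes as the unit: -x out of the unit, y along the row, z up. It travels with the drawer
- handle (a point): middle of the drawer's bar handle: a round bar about 10 thick and 110 long lying along y, open behind and above, 35 in front of the front panel, 46 above the inner floor (60 above the desk)
- pocket0 (a point): floor centre of pocket 0 of the row (-84 along y from the seat); a square well 35 x 35 and 14 deep, walls 7 thick to the next pocket, 5 thick rails before and behind the row
- pocket1 (a point): floor centre of pocket 1 of the row (-42 along y from the seat); a square well 35 x 35 and 14 deep, walls 7 thick to the next pocket, 5 thick rails before and behind the row
- pocket2 (a point): floor centre of pocket 2 of the row (0 along y from the seat); a square well 35 x 35 and 14 deep, walls 7 thick to the next pocket, 5 thick rails before and behind the row
- pocket3 (a point): floor centre of pocket 3 of the row (42 along y from the seat); a square well 35 x 35 and 14 deep, walls 7 thick to the next pocket, 5 thick rails before and behind the row
- pocket4 (a point): floor centre of pocket 4 of the row (84 along y from the seat); a square well 35 x 35 and 14 deep, walls 7 thick to the next pocket, 5 thick rails before and behind the row
- lever (a joint): angle of the locking lever on top of the case, rad: 0 all the way down (lying level, pointing back), up to 1.3 raised; starts 0.85 to 1.2. Stays where it is left; friction about 0.12 N m; a hard stop at 0
- lever_hinge (a point): hinge of the locking lever, on the case's middle line 30 behind the front face, 102 above the desk; the hinge axis is along the unit's y. From here the lever (14 wide, 10 thick) points back (unit's +x) when down
- lever_pad (a point): middle of the upper face of the black pad at the lever's free end, 108 from the hinge; the pad is 24 along the lever, 44 across, 12 thick
- cover: loose grey plastic cover, a hood open below: outside 68 (x) x 231 (y) x 40 high, walls 3; on top in the middle a black grip rib 12 thick (x), 60 long (y), rising from 40 to 58. Origin: centre of the underside, z up. 140 g. Either way round fits. In place it stands on the drawer floor, round the pocket strip (45 x 217) and inside the drawer's walls, its origin at the seat and its y along the row
- cell0: a filter cell, a dark steel cylinder 30 across and 34 high with an amber glass window on top, about 60 g. Origin: centre of the underside, z along its axis, up. May be absent
- cell1: a filter cell, a dark steel cylinder 30 across and 34 high with an amber glass window on top, about 60 g. Origin: centre of the underside, z along its axis, up. May be absent
- cell2: a filter cell, a dark steel cylinder 30 across and 34 high with an amber glass window on top, about 60 g. Origin: centre of the underside, z along its axis, up. May be absent
- cell3: a filter cell, a dark steel cylinder 30 across and 34 high with an amber glass window on top, about 60 g. Origin: centre of the underside, z along its axis, up. May be absent
- cell4: a filter cell, a dark steel cylinder 30 across and 34 high with an amber glass window on top, about 60 g. Origin: centre of the underside, z along its axis, up. May be absent
- mouse: black computer mouse, 100 x 56 x 28; not to be moved. Origin on its underside
- pot: white ceramic pot, 72 across, 55 high; not to be moved. Origin on its underside
- driver: screwdriver lying on the desk, 150 long; not to be moved. Origin on its underside
Mind the look-alikes: they are no part of the job. Of the things like the cover, leave any that is purple; of the rest the larger one is meant.

How it is judged:
On the way, in this order (a step that is already met when the one before it is completed fails the run):
1. the drawer is pulled out (value of joint drawer above 0.1 m), for 0.2 s.
2. all the cells stand in pockets of the drawer (x of cell0 in the frame of seat between -0.008 and 0.008 m and y of cell0 in the frame of seat between -0.1 and 0.1 m and z of cell0 in the frame of seat between -0.006 and 0.005 m and angle between each of cell0, cell1, cell2, cell3, cell4's own z axis and vertical below 0.15 rad and x of cell1 in the frame of seat between -0.008 and 0.008 m and y of cell1 in the frame of seat between -0.1 and 0.1 m and z of cell1 in the frame of seat between -0.006 and 0.005 m and x of cell2 in the frame of seat between -0.008 and 0.008 m and y of cell2 in the frame of seat between -0.1 and 0.1 m and z of cell2 in the frame of seat between -0.006 and 0.005 m and x of cell3 in the frame of seat between -0.008 and 0.008 m and y of cell3 in the frame of seat between -0.1 and 0.1 m and z of cell3 in the frame of seat between -0.006 and 0.005 m and x of cell4 in the frame of seat between -0.008 and 0.008 m and y of cell4 in the frame of seat between -0.1 and 0.1 m and z of cell4 in the frame of seat between -0.006 and 0.005 m), for 0.2 s.
3. the cover sits over them on the drawer floor (all of step 2 and x of cover in the frame of seat between -0.012 and 0.012 m and y of cover in the frame of seat between -0.012 and 0.012 m and z of cover in the frame of seat between -0.006 and 0.005 m and angle between cover's own z axis and vertical below 0.08 rad), for 0.2 s.
4. the drawer is pushed fully shut (value of joint drawer below 0.006 m), for 0.2 s.
5. the locking lever is swung all the way down (value of joint drawer below 0.006 m and value of joint lever below 0.08 rad), for 0.2 s.
At the end, for the whole second after the job is handed in: every present cell upright in a pocket (within 5 mm of its floor); the cover at rest on the drawer floor over them (within 12 mm of the seat sideways, 5 mm in height, tilt under 0.08 rad); drawer within 6 mm of shut; lever within 0.08 rad of down (all of step 3 and all of step 5 and linear speed of cover below 0.02 m/s); the robot touches nothing.
It fails at once if the mouse is moved more than 40 mm (distance of mouse from where it was at the start of the episode above 0.04 m).
It fails at once if the pot is moved more than 40 mm (distance of pot from where it was at the start of the episode above 0.04 m).
It fails at once if the screwdriver is moved more than 40 mm (distance of driver from where it was at the start of the episode above 0.04 m).
Of cell0, cell1, cell2, cell3, cell4 only 3 to 5 are there at a start; the rules pass over those that are not, and their reading is None.
At some moment in a run one of cell0, cell1, cell2, cell3, cell4 may be knocked a few centimetres aside while the robot is not near it.
Once in a run the grip may slacken for a moment while it holds something.
It also fails if it takes over 210 s, if anything falls off the work surface, if the arm or the gripper's body presses on something with over 40 N, if the wrist force passes 120 N, or if a joint passes its speed limit or range.

### The arm

A 7-joint arm with a two-finger parallel gripper is mounted at the origin on the work surface. World frame = base frame: x ahead of the robot, y to its left, z up, the work surface at z = 0. Lengths are in m, angles in rad, forces in N, time in s.
With the tool pointing down it reaches from about 0.4 to 0.85 m from the base axis. Payload 10.4 kg.
Tool frame: the origin (TCP) lies between the finger pads; the fingertips stand 11 mm ahead of it and the grasp point (between the pads) lies 8 mm behind it; z points along the fingers, y is the direction in which the jaws open and shut (so a half turn about z gives the same grasp; the last joint's range is limited). The gripper opens to 87 mm and grips with 3 to 60 N. Pads are 19 mm wide; open, the fingers measure 117 mm over their backs; the gripper's body (75 mm by 190 mm) begins 51 mm behind the grasp point.
Start: joints at [-1.329, 0.332, -0.065, 1.46, 0.022, 1.35, -0.088], TCP at [0.164, 0.603, 0.234] pointing down, gripper open.
Joint ranges: [-2.6, 2.6], [-0.5, 2.12], [-1.47, 1.34], [0.16, 2.42], [-1.27, 4.41], [0.06, 2.06], [-2.6, 2.6]. Speed limits (rad/s): [2.22, 2.22, 2.79, 2.79, 3.14, 3.14, 3.14].

### API

Orientations are given as a unit quaternion [x, y, z, w].
In Python, from bench import r, eyes gives the robot as it stands.
- The arm moves only by the shell command python3 -m inch 'ROWS' [FORCE]. ROWS is a JSON object of lists of equal length, an entry for each row: "translation": the shift along the world's x, y, z scaled (see below), a list of three; "rot": the turn, a rotation vector about the world's x, y, z scaled (see below), a list of three; "jaw": the finger opening in mm, from 0 to 87. In form: {"translation": [[tx, ty, tz], ...], "rot": [[ax, ay, az], ...], "jaw": [jaw, ...]}. A call has 1 to 20 rows; each row is the pose to reach, as a shift and turn from the pose measured when the call began; what a row does not reach only later rows make up. The controller multiplies each number of a shift by 100 mm and each number of a turn by 60 degrees. A row lasts 1/10 s, in which the tool goes at most 50 mm and 8.59 degrees, less where a joint would pass 70% of its speed; a pose out of reach is approached as far as the arm can. A call with a number of a shift or a turn outside -1 to 1 is refused whole. A call with a gripper value outside its range is refused whole. The fingers move at their own pace and stop on an object; FORCE is the grip in N (left out, the last holds). Time passes only in rows, so rows that repeat a pose let the fingers close. It gives the time, the measured TCP pose, the force and the opening at its end, in the units of the state.
- r.read_state(): the state, without advancing time (a new reading comes with each control period).
- eyes.camera(name): name is "scene" or "top" or "wrist"; returns the picture (420x560x3 uint8, blue, green, red); there is no depth.
- eyes.calibration(name): a dict with "fx", "fy", "cx", "cy" (pixels), "R" (3x3) and "t" (3): a world point X has camera coordinates R X + t; the wrist camera has in their place "hand_eye" (4x4, takes a point from camera to tool coordinates, whose origin is the TCP and whose axes are the flange's). Camera axes: x right, y down, z forward; pixel columns grow to the right and rows downward; lengths in m; the calibration is good to about 2 mm. A picture is of the moment at which its call begins: read the wrist's pose just before it. calibration takes no time and is no camera call.
- r.close_job(): hands the job in, once; it reports no verdict.
The state is a dict: "time": time; "joint_positions": joint angles; "joint_vel": joint speeds; "joint_torque": joint torques, N m; "ee_pos": TCP position; "eef_rot": TCP orientation; "ft_force": force on the tool from outside, world axes, zero at the start; "torque": the same for the moment, N m; "width": finger opening in m.
Only numpy, scipy, OpenCV 4.12 (cv2) and the standard library are available. Lean on these libraries where they do the work, as an engineer would, in place of code of your own. Each camera call takes 0.05 s, during which the arm holds its last target. There are 200 camera calls.

## Working session

There is one attempt and no reset: what is moved stays moved. The work goes in short steps, Python scripts to look and compute and a shell command to move; the robot and the scene stay as the last step left them, time stands still between calls to the robot, and variables do not carry over. Pictures are saved under pics/ and viewed, about 12 in all and at most 16, crops included, and the job is handed in when it is done.

```bash
ls; mkdir -p pics
python3 - <<'E'
from bench import r, eyes
import cv2,numpy as np
s=r.read_state();print({k:np.round(v,3).tolist() for k,v in s.items()})
for n in ("scene","top","wrist"):
    im=eyes.camera(n);cv2.imwrite(f"pics/a_{n}.png",im);c=eyes.calibration(n);print(n,{k:np.round(v,4).tolist() for k,v in c.items()})
E
```

```text
pics
{'time': 0.0, 'joint_positions': [-1.329, 0.333, -0.065, 1.461, 0.022, 1.35, -0.089], 'joint_vel': [-0.0, -0.001, -0.001, 0.0, 0.0, 0.0, 0.0], 'joint_torque': [0.001, -62.327, 0.025, -38.989, -0.061, 0.04, 0.0], 'ee_pos': [0.163, 0.603, 0.233], 'eef_rot': [0.132, 0.991, -0.001, -0.0], 'ft_force': [0.468, 0.912, -0.286], 'torque': [0.001, 0.041, -0.002], 'width': 0.087}
scene {'fx': 512.7238, 'fy': 512.7238, 'cx': 277.6361, 'cy': 208.0278, 'R': [[0.7856, 0.6187, -0.0078], [0.4432, -0.5715, -0.6906], [-0.4318, 0.539, -0.7232]], 't': [-0.3371, -0.2304, 1.6606]}
top {'fx': 542.7938, 'fy': 542.7938, 'cx': 288.752, 'cy': 208.1095, 'R': [[-0.0174, -0.9998, 0.0097], [-0.992, 0.0161, -0.1252], [0.125, -0.0118, -0.9921]], 't': [-0.0829, 0.5412, 1.7161]}
wrist {'fx': 301.1219, 'fy': 301.1219, 'cx': 274.5212, 'cy': 210.4331, 'hand_eye': [[-0.0002, -0.9617, -0.2743, 0.0746], [1.0, -0.0005, 0.0009, -0.0012], [-0.001, -0.2743, 0.9617, -0.1516], [0.0, 0.0, 0.0, 1.0]]}
```

View pics/a_top.png

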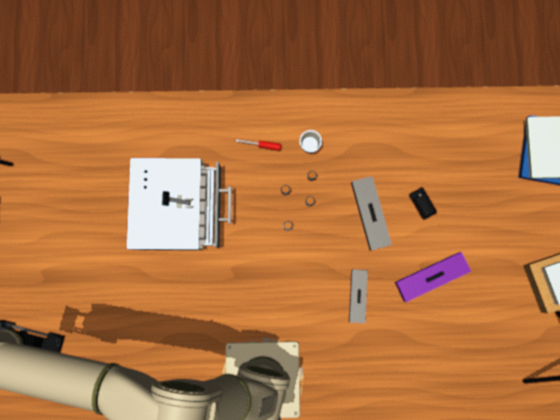

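View pics/a_scene.png

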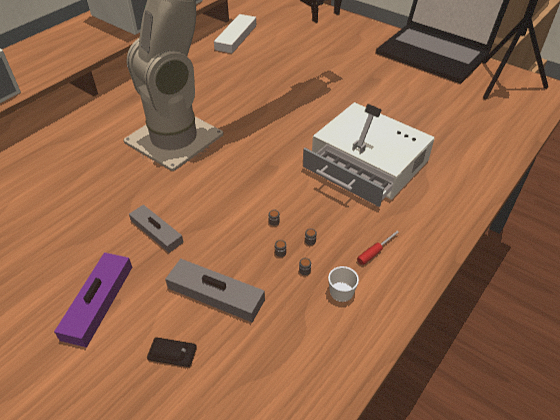

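The top view shows four cells, at (286,190), (312,176), (310,201) and (288,225). There are three things like the cover:
- Large grey at (371,213).
- Small grey at (359,296).
- Purple at (433,277).

The large grey one fits: it isn't purple, and it's the larger of the rest. I'll confirm that in a crop and measure positions.

```bash
cat > h.py <<'E'
from bench import r, eyes
import cv2,numpy as np
from scipy.spatial.transform import Rotation as Ro
def cam(n):
    "picture + (K, R, C): world ray dir = R @ K^-1 pix, from C"
    s=r.read_state(); im=eyes.camera(n); c=eyes.calibration(n)
    K=np.array([[c['fx'],0,c['cx']],[0,c['fy'],c['cy']],[0,0,1]])
    if n=='wrist':
        H=np.array(c['hand_eye']);T=np.eye(4);T[:3,:3]=Ro.from_quat(s['eef_rot']).as_matrix();T[:3,3]=s['ee_pos']
        W=T@H;R,C=W[:3,:3],W[:3,3]
    else: R=np.array(c['R']).T;C=-R@np.array(c['t'])
    return im,(K,R,C)
def ray(p,P,z):
    K,R,C=P;p=np.atleast_2d(p).astype(float)
    d=(R@np.linalg.inv(K)@np.c_[p,np.ones(len(p))].T).T
    return C+d*((z-C[2])/d[:,2])[:,None]
def proj(X,P):
    K,R,C=P;q=K@R.T@(np.atleast_2d(X)-C).T
    return (q[:2]/q[2]).T
def blobs(m,amin):
    cs,_=cv2.findContours(m.astype(np.uint8),cv2.RETR_EXTERNAL,cv2.CHAIN_APPROX_NONE)
    return [c for c in cs if cv2.contourArea(c)>amin]
def show():
    s=r.read_state();R=Ro.from_quat(s['eef_rot']).as_matrix()
    print('t',round(s['time'],1),'p',np.round(s['ee_pos'],4),'jaw y yaw',round(np.degrees(np.arctan2(R[1,1],R[0,1])),1),'z',np.round(R[:,2],3),'F',np.round(s['ft_force'],1),'w',round(s['width'],4))
E
python3 - <<'E'
from h import *
im,P=cam('top')
hsv=cv2.cvtColor(im,cv2.COLOR_BGR2HSV)
roi=np.zeros(im.shape[:2],bool);roi[120:335,235:480]=1
m=(hsv[...,1]<90)&roi
for c in blobs(m,15):
    (x,y),(w,h),a=cv2.minAreaRect(c);print('grey',round(x),round(y),round(w),round(h),round(a),hsv[int(y),int(x)],ray((x,y),P,.03).round(3))
for p in [(286,190),(312,176),(310,201),(288,225)]: print('cell',p,ray(p,P,.03).round(3), im[p[1],p[0]])
for n,p,z in [('case FL',(200,249),.09),('case FR',(200,158),.09),('BL',(127,248),.09),('BR',(130,158),.09),('panel a',(218,165),.08),('panel b',(218,246),.08),('handle',(231,206),.06),('pad',(166,198),.19)]: print(n,ray(p,P,z).round(3))
a=cv2.resize(im[150:330,230:480],None,fx=3,fy=3,interpolation=cv2.INTER_CUBIC)[:600,:800]
cv2.imwrite('pics/b.png',a)
show()
E
```

```text
grey 358 296 16 53 3 [ 18  24 106] [[ 0.256 -0.307  0.03 ]]
grey 422 203 28 14 60 [105  15  33] [[ 0.551 -0.526  0.03 ]]
grey 371 213 71 22 74 [20 18 42] [[ 0.52  -0.358  0.03 ]]
grey 247 142 21 2 9 [ 13  63 179] [[0.762 0.043 0.03 ]]
grey 310 141 22 22 90 [ 99  10 244] [[ 0.761 -0.166  0.03 ]]
cell (286, 190) [[ 0.6   -0.084  0.03 ]] [ 48 122 201]
cell (312, 176) [[ 0.645 -0.17   0.03 ]] [ 42 112 193]
cell (310, 201) [[ 0.562 -0.161  0.03 ]] [ 46 121 203]
cell (288, 225) [[ 0.486 -0.089  0.03 ]] [ 54 132 212]
case FL [[0.41  0.185 0.09 ]]
case FR [[0.696 0.186 0.09 ]]
BL [[0.417 0.41  0.09 ]]
BR [[0.7   0.406 0.09 ]]
panel a [[0.675 0.13  0.08 ]]
panel b [[0.419 0.131 0.08 ]]
handle [[0.546 0.092 0.06 ]]
pad [[0.556 0.27  0.19 ]]
t 0.2 p [0.1635 0.603  0.2331] jaw y yaw 74.8 z [-0.    -0.001 -1.   ] F [0.1 0.5 0.8] w 0.0867
```

View pics/b.png

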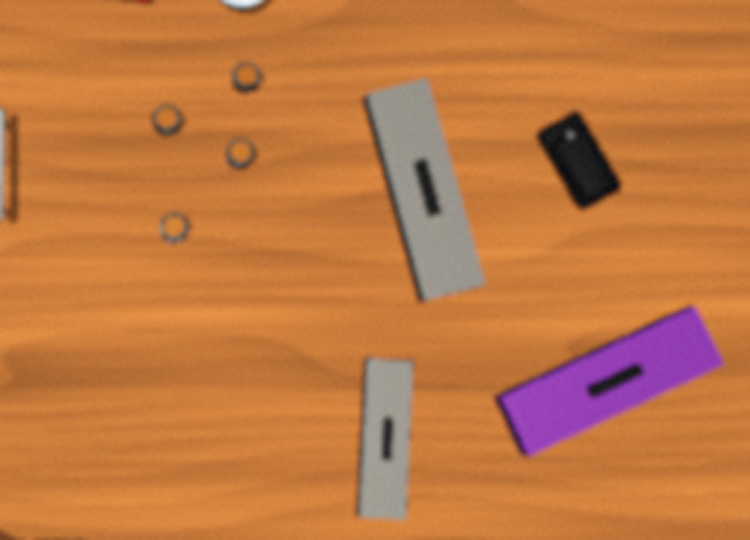

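The crop confirms it: the big grey cover, crop centre (427,187), is clearly larger than the small grey one at (386,438), and the third is purple. Next I'll move over the case, staying high, towards the handle.

```bash
python3 -m inch '{"translation":[[0.5,-0.3,1],[1,-1,1],[1,-1,1],[1,-1,1]],"rot":[[0,0,0.1],[0,0,0.25],[0,0,0.25],[0,0,0.25]],"jaw":[60,60,60,60]}' 20
for i in 1; do python3 -m inch '{"translation":[[1,-1,0],[1,-1,0],[1,-1,0],[1,-1,0]],"rot":[[0,0,0],[0,0,0],[0,0,0],[0,0,0]],"jaw":[60,60,60,60]}'
python3 -m inch '{"translation":[[1,-1,0],[1,-1,0],[1,-1,0],[1,-1,0]],"rot":[[0,0,0],[0,0,0],[0,0,0],[0,0,0]],"jaw":[60,60,60,60]}'
python3 -m inch '{"translation":[[0.5,-1,0],[0.5,-1,0],[0.5,-1,0],[0.5,-1,0]],"rot":[[0,0,0],[0,0,0],[0,0,0],[0,0,0]],"jaw":[60,60,60,60]}'
python3 -m inch '{"translation":[[0,-1,0],[0,-1,0],[0,-1,0],[0,-1,0]],"rot":[[0,0,0],[0,0,0],[0,0,0],[0,0,0]],"jaw":[60,60,60,60]}'; done
python3 - <<'E'
from h import *
show()
im,P=cam('wrist');np.savez('w1.npz',K=P[0],R=P[1],C=P[2]);cv2.imwrite('pics/c.png',im)
E
```

```text
time: 0.6
ee_pos: [0.2665, 0.5007, 0.3352]
eef_rot: [0.003, 1.0, 0.0, 0.001]
ft_force: [0.4, 1.0, 0.9]
width: 0.0639
time: 1.0
ee_pos: [0.372, 0.3952, 0.3356]
eef_rot: [0.008, 1.0, -0.0, 0.002]
ft_force: [0.6, 0.3, 1.0]
width: 0.0605
time: 1.4
ee_pos: [0.4765, 0.2889, 0.3356]
eef_rot: [0.013, 1.0, -0.001, 0.003]
ft_force: [-0.6, -0.2, -0.4]
width: 0.06
time: 1.8
ee_pos: [0.5278, 0.1855, 0.3356]
eef_rot: [0.016, 1.0, -0.002, 0.003]
ft_force: [-0.3, 0.5, 0.0]
width: 0.0599
time: 2.2
ee_pos: [0.5276, 0.0854, 0.3358]
eef_rot: [0.017, 1.0, -0.002, 0.003]
ft_force: [-0.2, 1.1, 0.1]
width: 0.0599
t 2.2 p [0.5276 0.0854 0.3358] jaw y yaw 88.1 z [ 0.006 -0.003 -1.   ] F [-0.2  1.1  0.1] w 0.0599
```

View pics/c.png

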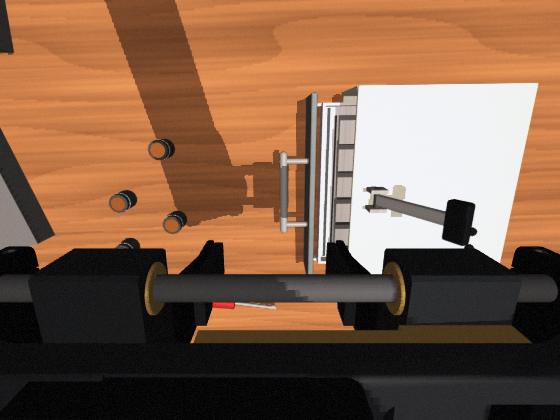

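The wrist view shows the handle bar at (284,158) to (284,226) and the front panel edge near column 312. The case front edge runs from (358,86) down, and the lever pad is at (460,220). I'll turn these into positions.

Run:
```python
from h import *
d=np.load('w1.npz');P=(d['K'],d['R'],d['C'])
print(d['C'])
for n,p,z in [('bar a',(284,155),.06),('bar b',(284,229),.06),('panel top near',(315,94),.08),('panel top',(313,272),.08),('case corner',(358,86),.09),('case corner back',(537,83),.09),('hinge',(377,199),.102),('pad',(459,222),.2)]: print(n,ray(p,P,z).round(4))
im=cv2.imread('pics/c.png');row=im[120:150].mean(0).mean(1);print(row[300:365].round().astype(int).tolist())
g=cv2.cvtColor(im,cv2.COLOR_BGR2GRAY)
for y in (100,140,200,240):  # white case front edge
    x=np.where(g[y]>200)[0];x=x[x>345];print('front edge',y,x.min() if len(x) else None, ray((x.min(),y),P,.09).round(4))
```

```text
[0.45176696 0.08728794 0.48689579]
bar a [[0.4961 0.098  0.06  ]]
bar b [[0.6061 0.0953 0.06  ]]
panel top near [[0.4191 0.1386 0.08  ]]
panel top [[0.6686 0.1366 0.08  ]]
case corner [[0.4125 0.1899 0.09  ]]
case corner back [[0.4165 0.4078 0.09  ]]
hinge [[0.553  0.2179 0.102 ]]
pad [[0.5538 0.2682 0.2   ]]
[85, 85, 86, 85, 86, 64, 40, 38, 38, 38, 60, 136, 166, 167, 168, 158, 98, 85, 85, 83, 77, 109, 231, 245, 245, 244, 217, 106, 97, 167, 243, 245, 207, 192, 102, 53, 125, 141, 107, 115, 161, 167, 165, 163, 161, 158, 161, 165, 162, 162, 163, 165, 167, 165, 153, 174, 227, 244, 245, 244, 244, 244, 245, 245, 245]
front edge 100 358 [[0.4286 0.1906 0.09  ]]
front edge 140 355 [[0.477  0.1889 0.09  ]]
front edge 200 352 [[0.5565 0.1881 0.09  ]]
front edge 240 349 [[0.6147 0.1861 0.09  ]]
```

```bash
python3 -m inch '{"translation":[[0.23,0.11,-0.5],[0.23,0.11,-1],[0.23,0.11,-1]],"rot":[[0,0,0],[0,0,0],[0,0,0]],"jaw":[32,32,32]}' 20
python3 -m inch '{"translation":[[0,0,-0.5],[0,0,-1],[0,0,-1]],"rot":[[0,0,0],[0,0,0],[0,0,0]],"jaw":[32,32,32]}'
python3 -m inch '{"translation":[[0,0,-0.4],[0,0,-0.83],[0,0,-0.83],[0,0,-0.83],[0,0,-0.83],[0,0,-0.83],[0,0,-0.83]],"rot":[[0,0,0],[0,0,0],[0,0,0],[0,0,0],[0,0,0],[0,0,0],[0,0,0]],"jaw":[32,32,32,5,5,5,5]}'
```

```text
time: 2.55
ee_pos: [0.5474, 0.1004, 0.2295]
eef_rot: [0.014, 1.0, -0.003, -0.002]
ft_force: [-0.5, -0.3, 0.2]
width: 0.0436
time: 2.85
ee_pos: [0.5445, 0.1014, 0.126]
eef_rot: [0.012, 1.0, -0.004, -0.005]
ft_force: [-0.5, -1.1, -0.3]
width: 0.0326
time: 3.55
ee_pos: [0.5456, 0.1016, 0.0449]
eef_rot: [0.012, 1.0, -0.004, -0.004]
ft_force: [1.1, -0.3, 8.8]
width: 0.0093
```

Bar gripped (9.3 mm). Now I'll pull.

```bash
python3 -m inch '{"translation":[[0,-0.15,0.05],[0,-0.3,0.05],[-0.01,-0.45,0.05],[-0.01,-0.6,0.05],[-0.02,-0.75,0.05],[-0.02,-0.8,0.05],[-0.02,-0.8,0.05]],"rot":[[0,0,0],[0,0,0],[0,0,0],[0,0,0],[0,0,0],[0,0,0],[0,0,0]],"jaw":[5,5,5,5,5,5,5]}' 30
python3 -m inch '{"translation":[[0,-0.05,0],[0,-0.1,0],[0,-0.15,0],[0,-0.15,0],[0,-0.15,0]],"rot":[[0,0,0],[0,0,0],[0,0,0],[0,0,0],[0,0,0]],"jaw":[5,5,5,5,5]}'
```

```text
time: 4.25
ee_pos: [0.5422, 0.02, 0.0476]
eef_rot: [0.013, 1.0, -0.004, -0.005]
ft_force: [8.7, -1.4, -29.5]
width: 0.0097
time: 4.75
ee_pos: [0.5423, 0.0189, 0.0474]
eef_rot: [0.008, 1.0, 0.002, -0.005]
ft_force: [3.6, 44.5, -13.4]
width: 0.0096
```

At the stop (44 N). Releasing, rising and looking.

```bash
python3 -m inch '{"translation":[[0,0.01,0],[0,0.01,0],[0,0.01,0],[0,0.01,0.3],[0,0.01,0.8],[0,0.01,1]],"rot":[[0,0,0],[0,0,0],[0,0,0],[0,0,0],[0,0,0],[0,0,0]],"jaw":[32,32,32,32,32,32]}' 20
python3 -m inch '{"translation":[[0.5,-0.2,0.5],[0.9,-0.2,1],[0.9,-0.2,1],[0.9,-0.2,1]],"rot":[[0,0,0],[0,0,0],[0,0,0],[0,0,0]],"jaw":[60,60,60,60]}' 20
python3 -m inch '{"translation":[[0,-0.2,0.5],[0,-0.2,1],[0,-0.2,1],[0,-0.2,1]],"rot":[[0,0,0],[0,0,0],[0,0,0],[0,0,0]],"jaw":[60,60,60,60]}' 20
python3 - <<'E'
from h import *
show()
im,P=cam('wrist');np.savez('w2.npz',K=P[0],R=P[1],C=P[2]);cv2.imwrite('pics/d.png',im)
E
```

```text
time: 5.35
ee_pos: [0.5439, 0.018, 0.1517]
eef_rot: [0.009, 1.0, 0.003, -0.003]
ft_force: [0.4, -0.4, -1.0]
width: 0.0316
time: 5.75
ee_pos: [0.6378, -0.0048, 0.2565]
eef_rot: [0.011, 1.0, 0.002, 0.001]
ft_force: [0.9, 0.0, -1.0]
width: 0.0548
time: 6.15
ee_pos: [0.638, -0.0265, 0.3582]
eef_rot: [0.012, 1.0, 0.002, 0.003]
ft_force: [0.2, 0.6, -0.5]
width: 0.0598
t 6.2 p [ 0.638  -0.0265  0.3582] jaw y yaw 88.6 z [ 0.005  0.003 -1.   ] F [ 0.2  0.6 -0.5] w 0.0598
```

View pics/d.png

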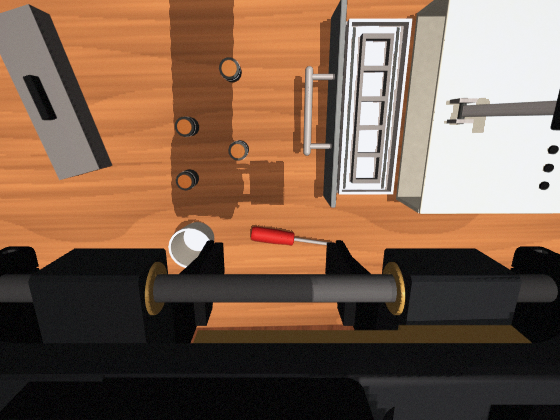

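The drawer is out, and its pocket strip spans roughly (363,33) to (380,183). The cells are at (230,69), (186,127), (239,150) and (187,180). Measuring precisely.

Run:
```python
from h import *
d=np.load('w2.npz');P=(d['K'],d['R'],d['C']);im=cv2.imread('pics/d.png');hsv=cv2.cvtColor(im,cv2.COLOR_BGR2HSV)
a=cv2.resize(im[20:200,160:420],None,fx=3,fy=3,interpolation=cv2.INTER_CUBIC);cv2.imwrite('pics/e.png',a)
g=cv2.cvtColor(im,cv2.COLOR_BGR2GRAY)
print(g[90,335:415].tolist());print(im[95,363:368].tolist())
for x in (362,374,385): print(x,g[25:192,x].tolist())
a4=cv2.resize(im,None,fx=4,fy=4,interpolation=cv2.INTER_CUBIC);g4=cv2.cvtColor(a4,cv2.COLOR_BGR2GRAY)
for p in [(230,69),(186,127),(239,150),(187,180)]:
    x,y=p[0]*4,p[1]*4;c=g4[y-64:y+64,x-64:x+64]
    ci=cv2.HoughCircles(c,cv2.HOUGH_GRADIENT,1,80,param1=80,param2=12,minRadius=28,maxRadius=48)
    if ci is None: print(p,'none');continue
    q=(ci[0][0][:2]+[x-64,y-64])/4;print(p,q,ci[0][0][2]/4,ray(q,P,.034).round(4))
```

```text
[38, 54, 136, 169, 161, 163, 152, 71, 84, 80, 221, 244, 244, 243, 90, 98, 118, 244, 243, 214, 186, 112, 39, 33, 165, 169, 167, 232, 243, 244, 245, 244, 244, 243, 244, 244, 243, 244, 244, 244, 243, 244, 243, 244, 242, 187, 185, 109, 35, 38, 62, 164, 160, 160, 243, 206, 97, 89, 184, 184, 182, 186, 104, 80, 78, 78, 125, 243, 244, 178, 84, 80, 78, 78, 103, 177, 178, 179, 178, 183]
[[246, 242, 241], [247, 243, 241], [246, 241, 241], [246, 242, 241], [246, 242, 241]]
362 [100, 224, 243, 243, 244, 243, 243, 241, 182, 42, 61, 61, 60, 65, 94, 96, 97, 128, 127, 126, 133, 163, 159, 161, 163, 162, 161, 162, 165, 164, 164, 165, 164, 163, 164, 163, 165, 164, 167, 165, 164, 167, 170, 164, 166, 164, 163, 166, 165, 164, 166, 167, 168, 165, 167, 169, 164, 168, 192, 192, 193, 199, 217, 216, 233, 232, 232, 234, 243, 243, 242, 193, 169, 167, 167, 165, 111, 243, 244, 244, 243, 243, 244, 243, 244, 244, 243, 244, 244, 244, 244, 244, 244, 244, 244, 245, 245, 244, 244, 243, 180, 167, 167, 165, 171, 227, 245, 244, 243, 244, 245, 244, 244, 245, 244, 244, 244, 243, 244, 244, 243, 244, 244, 244, 245, 244, 242, 10
[... 1368 characters left out ...]
161, 163, 163, 160, 161, 159, 158, 163, 160, 156, 164, 159, 163, 163, 159, 163, 163, 162, 160, 159, 162, 162, 162, 160, 162, 183, 188, 186, 204, 213, 228, 230, 234, 241, 243, 243, 243, 243, 243, 243, 243, 231, 179, 144, 147, 126, 99, 104, 108, 94, 83, 89, 97, 100, 97, 98, 95, 94, 94, 94, 93, 95, 94, 94, 95, 94, 95, 92, 102, 113, 114, 124, 133, 153, 223, 224, 239, 244, 243, 243, 243, 243, 243, 244, 244, 244, 243, 244, 242, 178, 179, 143, 106, 150]
(230, 69) [228.625  66.875] 9.625 [[ 0.4832 -0.0889  0.034 ]]
(186, 127) [184.625 126.375] 9.65 [[ 0.5642 -0.1612  0.034 ]]
(239, 150) [239.625 149.375] 9.275 [[ 0.6006 -0.0796  0.034 ]]
(187, 180) [185.625 180.625] 9.725 [[ 0.6475 -0.1686  0.034 ]]
```

View pics/e.png

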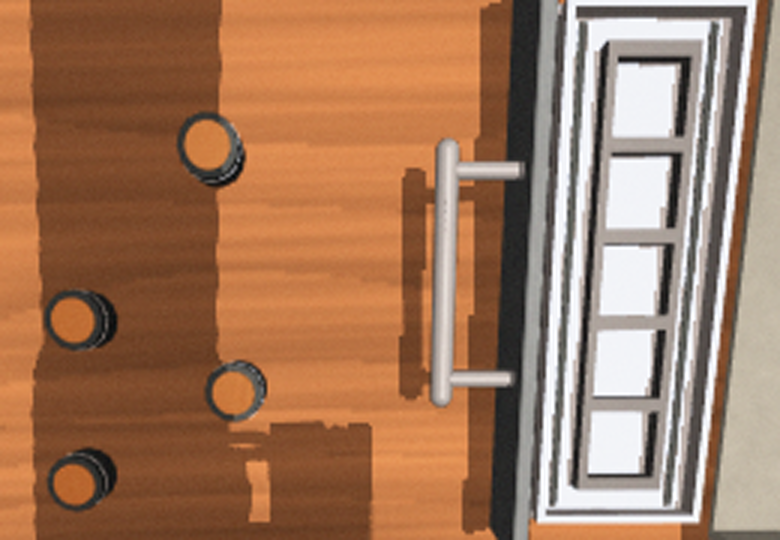

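Run:
```python
from h import *
d=np.load('w2.npz');P=(d['K'],d['R'],d['C']);im=cv2.imread('pics/d.png');g=cv2.cvtColor(im,cv2.COLOR_BGR2GRAY)
e=ray([(374,33.3),(374,183.0)],P,.028);print('ends',e.round(4),'len',e[0,0]-e[1,0])
for y in (50,75,90,110,130,160,175): print(y,' '.join(map(str,g[y,345:398])))
c=ray([(358.5,90),(388.8,90)],P,.028);print(c.round(4))
b=ray([(309,68),(306,152)],P,.06);print('bar',b.round(4))
for y in (20,80,140,200):
    x=np.where(g[y]>235)[0];x=x[x>412];print('edge',ray((x.min(),y),P,.09).round(4))
t,Q=cam('top'); cv2.imwrite('pics/top2.png',t)
```

```text
ends [[0.4435 0.12   0.028 ]
 [0.6601 0.1348 0.028 ]] len -0.21661624711610916
50 75 74 173 243 243 243 126 96 95 184 242 243 244 179 74 36 64 162 163 160 231 244 242 243 244 244 243 242 243 244 244 243 243 243 244 244 244 243 244 191 179 69 36 36 95 157 157 160 243 223 96 91 133
75 77 241 243 244 243 88 97 119 243 243 243 209 124 36 35 164 166 166 218 243 244 245 242 244 243 244 243 242 244 244 244 244 244 242 243 243 244 244 180 45 32 34 135 160 161 212 244 119 96 87 242 243 183
90 221 244 244 243 90 98 118 244 243 214 186 112 39 33 165 169 167 232 243 244 245 244 244 243 244 244 243 244 244 244 243 244 243 244 242 187 185 109 35 38 62 164 160 160 243 206 97 89 184 184 182 186 104
110 243 244 152 104 98 185 243 244 244 187 71 29 97 167 170 194 243 244 244 244 244 244 244 243 244 244 245 243 244 244 244 244 244 244 184 147 39 33 65 160 163 160 236 210 100 93 137 244 185 180 107 83 79
130 244 138 96 97 222 244 243 244 155 39 35 135 165 163 197 211 227 227 229 228 229 238 236 237 237 237 236 240 241 242 241 241 241 178 50 41 45 159 163 159 234 149 93 95 187 244 185 182 85 81 76 76 178
160 99 96 224 244 244 182 144 42 34 159 161 159 233 242 244 244 244 244 244 244 244 244 244 244 244 244 244 244 245 180 174 67 39 39 124 159 160 232 208 100 94 187 243 184 179 80 79 80 74 218 243 223 85
175 93 223 244 244 179 145 41 35 157 158 156 243 244 244 243 244 244 244 244 244 245 244 244 245 244 244 244 243 181 138 35 33 57 151 152 182 244 100 90 93 244 176 181 102 83 79 77 130 243 245 136 92 87
[[0.5184 0.102  0.028 ]
 [0.5194 0.1473 0.028 ]]
bar [[0.4916 0.0242 0.06  ]
 [0.6047 0.0207 0.06  ]]
edge [[0.4463 0.1899 0.09  ]]
edge [[0.5144 0.1888 0.09  ]]
edge [[0.59   0.1876 0.09  ]]
edge [[0.6741 0.1848 0.09  ]]
```

```bash
python3 -m inch '{"translation":[[-0.4,-0.3,-0.2],[-0.8,-0.62,-0.6],[-0.8,-0.62,-1],[-0.8,-0.62,-1]],"rot":[[0,0,0],[0,0,0],[0,0,0],[0,0,0]],"jaw":[50,50,50,50]}' 10
python3 -m inch '{"translation":[[-0.4,0,-0.5],[-0.75,0,-1],[-0.75,0,-1]],"rot":[[0,0,0],[0,0,0],[0,0,0]],"jaw":[50,50,50]}'
python3 -m inch '{"translation":[[0,0,-0.4],[0,0,-0.6],[0,0,-0.6]],"rot":[[0,0,0],[0,0,0],[0,0,0]],"jaw":[50,50,50]}'
python3 - <<'E'
from h import *
show();print(r.read_state()['joint_positions'])
im,P=cam('wrist');np.savez('w3.npz',K=P[0],R=P[1],C=P[2]);cv2.imwrite('pics/f.png',im)
print(proj([[.4832,-.0889,.034],[.5642,-.1612,.034],[.6006,-.0796,.034]],P))
E
```

```text
time: 6.65
ee_pos: [0.5516, -0.0883, 0.2479]
eef_rot: [0.013, 1.0, 0.002, -0.006]
ft_force: [0.1, 0.7, -0.3]
width: 0.0501
time: 6.95
ee_pos: [0.4753, -0.0872, 0.1464]
eef_rot: [0.012, 1.0, 0.002, -0.007]
ft_force: [0.2, 0.0, -1.0]
width: 0.05
time: 7.25
ee_pos: [0.4746, -0.0861, 0.0847]
eef_rot: [0.011, 1.0, 0.002, -0.009]
ft_force: [-0.4, -0.1, -0.1]
width: 0.05
t 7.2 p [ 0.4746 -0.0861  0.0847] jaw y yaw 88.7 z [-0.019  0.004 -1.   ] F [-0.4 -0.1 -0.1] w 0.05
[-0.32199913  0.18345552  0.44591571  2.00429861 -0.09574171  0.99252089
  1.71983544]
[[272.20579734 246.03273494]
 [183.44340383 343.81934908]
 [287.01164299 379.40152047]]
```

View pics/f.png

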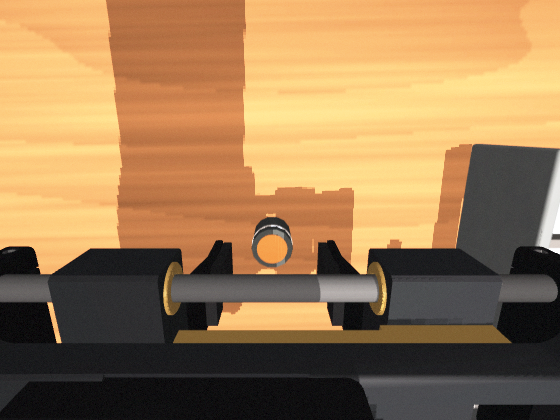

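The cell top is at (272,248) against a predicted (272,246), so the wrist camera and the map agree. Descending and gripping.

```bash
python3 -m inch '{"translation":[[0.09,-0.027,-0.2],[0.09,-0.027,-0.4],[0.09,-0.027,-0.56],[0.09,-0.027,-0.56],[0.09,-0.027,-0.56],[0.09,-0.027,-0.56],[0.09,-0.027,-0.56]],"rot":[[0,-0.018,0],[0,-0.018,0],[0,-0.018,0],[0,-0.018,0],[0,-0.018,0],[0,-0.018,0],[0,-0.018,0]],"jaw":[50,50,50,20,20,20,20]}' 15
python3 -m inch '{"translation":[[0,0,0.5],[0,0,1],[0,0,1],[0,0,1]],"rot":[[0,0,0],[0,0,0],[0,0,0],[0,0,0]],"jaw":[20,20,20,20]}'
python3 -m inch '{"translation":[[0.2,0.4,0.2],[0.3,0.8,0.2],[0.3,1,0.2],[0.3,1,0.2]],"rot":[[0,0,0],[0,0,0],[0,0,0],[0,0,0]],"jaw":[20,20,20,20]}'
python3 - <<'E'
from h import *
show()
im,P=cam('wrist');np.savez('w3.npz',K=P[0],R=P[1],C=P[2]);cv2.imwrite('pics/g.png',im)
print(proj([[.5518,.1238,.028],[.4678,.1259,.028],[.5098,.1248,.028],[.6358,.1217,.028]],P), proj(r.read_state()['ee_pos'],P))
E
```

```text
time: 8.0
ee_pos: [0.486, -0.0892, 0.0319]
eef_rot: [0.011, 1.0, 0.002, 0.003]
ft_force: [-1.3, 0.6, 5.5]
width: 0.0292
time: 8.4
ee_pos: [0.487, -0.0891, 0.1336]
eef_rot: [0.011, 1.0, 0.002, 0.004]
ft_force: [0.2, -0.0, -1.3]
width: 0.0294
time: 8.8
ee_pos: [0.5162, 0.0145, 0.1522]
eef_rot: [0.009, 1.0, 0.002, 0.003]
ft_force: [-0.6, 0.1, -1.2]
width: 0.0297
t 8.8 p [0.5162 0.0145 0.1522] jaw y yaw 89.0 z [ 0.006  0.005 -1.   ] F [-0.6  0.1 -1.2] w 0.0297
[[386.88325196 238.64710285]
 [397.31102219 151.79435797]
 [391.82769287 197.02410746]
 [377.99500089 312.67721528]] [[272.15889976 265.42298714]]
```

View pics/g.png

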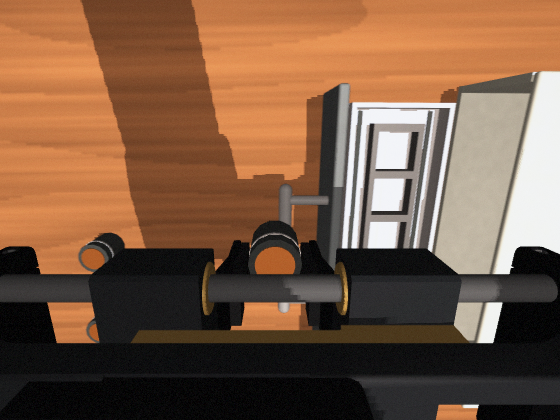

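Run:
```python
from h import *
d=np.load('w3.npz');P=(d['K'],d['R'],d['C']);im=cv2.imread('pics/g.png');g=cv2.cvtColor(im,cv2.COLOR_BGR2GRAY)
for y in (127,145,160,185,205): print(y,' '.join(map(str,g[y,360:435])))
for x in (385,395): print(x,' '.join(map(str,g[115:245,x])))
```

```text
127 107 197 241 244 244 244 207 177 169 107 40 36 37 55 138 161 164 160 162 159 162 164 160 158 161 156 161 160 160 157 157 159 160 159 156 156 157 159 157 157 156 156 157 157 155 155 156 156 159 155 152 152 151 153 150 153 154 157 153 155 153 151 153 153 186 187 95 88 92 88 176 240 227 180 176
145 229 244 244 244 237 207 178 129 50 35 37 41 108 155 161 161 158 192 234 244 244 244 244 244 245 245 245 245 244 243 244 244 244 243 243 245 244 245 245 244 243 244 243 243 244 244 237 209 181 150 78 36 33 29 37 34 67 125 151 153 150 153 197 149 81 88 87 141 225 243 209 180 180 156 95
160 244 245 245 237 206 168 108 39 34 36 71 128 158 157 158 164 218 241 245 244 244 244 245 245 244 244 243 244 244 244 244 243 244 243 244 244 244 244 244 244 244 245 244 244 244 228 185 161 82 38 36 37 37 31 69 124 150 152 149 150 147 96 83 93 86 148 228 243 227 180 179 138 88 80 81
185 244 243 226 156 82 34 34 34 92 144 154 151 151 187 234 243 243 244 244 244 244 245 245 244 245 244 245 245 244 244 245 244 244 244 244 245 244 244 244 244 245 244 237 206 147 82 35 35 36 35 33 90 140 146 147 146 183 138 79 90
[... 672 characters left out ...]
45 244 244 245 244 244 245 244 244 244 244 243 241 42 45 46 56 146 145 143 145 148 148 158 245 244 244 245 245 244 244 243 245 244 244 244 244 244 244 244 245 243 245 245 244 244 244
395 244 244 244 244 243 244 244 244 211 158 160 160 156 158 157 155 164 187 244 244 243 244 244 244 245 244 244 244 245 244 245 244 243 244 244 244 244 243 243 243 244 244 244 244 243 244 244 245 244 244 245 244 244 241 40 45 128 152 152 149 152 147 157 189 245 244 244 243 244 244 245 244 243 244 243 244 244 245 244 245 244 244 244 244 245 244 245 243 244 244 245 245 245 244 245 241 46 44 41 53 146 145 143 145 147 143 155 244 244 244 245 245 245 244 244 245 245 243 236 238 237 236 228 228 227 224 223 206 206 205
```

Run:
```python
from h import *
d=np.load('w3.npz');P=(d['K'],d['R'],d['C']);im=cv2.imread('pics/g.png')
c=ray([(396.8,145),(392,185),(389.8,205)],P,.028);print(c.round(4))
print('walls',ray([(395,123.4),(395,174.6),(391,218.2)],P,.028).round(4))
a=cv2.resize(im[215:295,235:315],None,fx=4,fy=4,interpolation=cv2.INTER_CUBIC)
m=cv2.inRange(cv2.cvtColor(a,cv2.COLOR_BGR2HSV),(3,120,60),(25,255,255))
b=max(blobs(m,800),key=cv2.contourArea);e=cv2.minEnclosingCircle(b);bb=cv2.boundingRect(b);print(np.array(e[0])/4+[235,215],e[1]/4,bb)
print(ray(np.array([bb[0]+bb[2]/2,bb[1]+bb[3]/2])/4+[235,215],P,.154).round(4))
show()
```

```text
[[0.4618 0.1249 0.028 ]
 [0.4983 0.1239 0.028 ]
 [0.5176 0.1236 0.028 ]]
walls [[0.4431 0.1215 0.028 ]
 [0.4885 0.1258 0.028 ]
 [0.5308 0.1259 0.028 ]]
[274.90595245 265.39657593] 20.569435119628906 (78, 126, 164, 112)
[[0.5124 0.0138 0.154 ]]
t 8.8 p [0.5161 0.0121 0.1523] jaw y yaw 88.9 z [ 0.006  0.004 -1.   ] F [ 0.7 -0.3 -0.6] w 0.0292
```

```bash
python3 -m inch '{"translation":[[-0.2,0.4,0],[-0.4,0.8,0],[-0.47,1,0],[-0.47,1,0],[-0.47,1,0]],"rot":[[0,0,0],[0,0,0],[0,0,0],[0,0,0],[0,0,0]],"jaw":[20,20,20,20,20]}'
python3 -m inch '{"translation":[[0,0.13,0],[0,0.13,0],[0,0.13,0]],"rot":[[0,0,0],[0,0,0],[0,0,0]],"jaw":[20,20,20]}'
python3 - <<'E'
from h import *
show()
im,P=cam('wrist');np.savez('w4.npz',K=P[0],R=P[1],C=P[2]);cv2.imwrite('pics/h.png',cv2.resize(im[100:300,160:400],None,fx=3,fy=3))
print(proj([[.4675,.1248,.028]],P)); show()
E
```

```text
time: 9.35
ee_pos: [0.469, 0.1108, 0.1517]
eef_rot: [0.01, 1.0, 0.002, 0.003]
ft_force: [0.4, -0.5, -0.8]
width: 0.0295
time: 9.65
ee_pos: [0.4692, 0.1234, 0.1516]
eef_rot: [0.01, 1.0, 0.001, 0.003]
ft_force: [-0.1, 0.2, -1.0]
width: 0.0291
t 9.7 p [0.4692 0.1234 0.1516] jaw y yaw 88.8 z [ 0.005  0.003 -1.   ] F [-0.1  0.2 -1. ] w 0.0291
[[276.69460552 204.26437185]]
t 9.7 p [0.4692 0.1233 0.1516] jaw y yaw 88.8 z [ 0.005  0.003 -1.   ] F [ 0.7 -0.2 -0.1] w 0.0296
```

View pics/h.png

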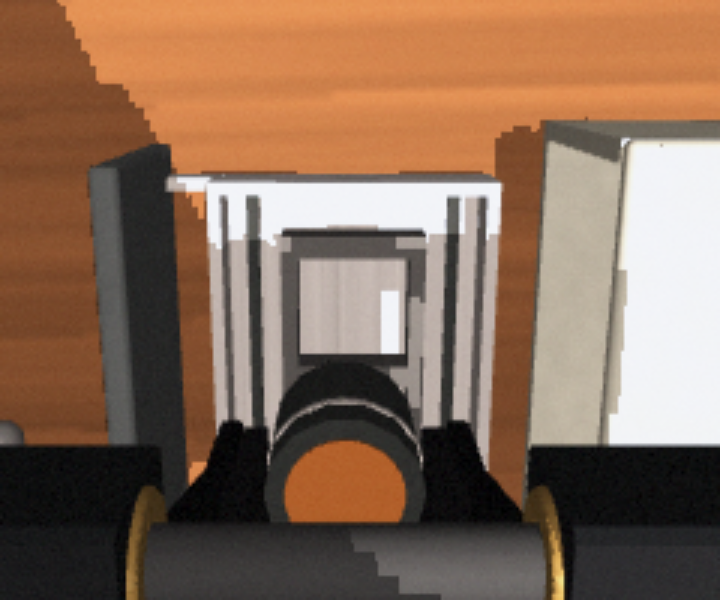

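Run:
```python
from h import *
d=np.load('w4.npz');P=(d['K'],d['R'],d['C'])
print('cell',ray([(275.3,265)],P,.153).round(4),'pocket',ray([(278,203.7)],P,.028).round(4))
```

```text
cell [[0.4682 0.1227 0.153 ]] pocket [[0.467 0.126 0.028]]
```

```bash
python3 -m inch '{"translation":[[-0.01,0.025,-0.3],[-0.01,0.025,-0.5],[-0.01,0.025,-0.7],[-0.01,0.025,-0.8],[-0.01,0.025,-0.8],[-0.01,0.025,-0.8]],"rot":[[0,0,0],[0,0,0],[0,0,0],[0,0,0],[0,0,0],[0,0,0]],"jaw":[20,20,20,20,20,20]}'
python3 -m inch '{"translation":[[0,0,-0.1],[0,0,-0.2],[0,0,-0.25],[0,0,-0.25]],"rot":[[0,0,0],[0,0,0],[0,0,0],[0,0,0]],"jaw":[20,20,20,20]}'
```

```text
time: 10.3
ee_pos: [0.4687, 0.1257, 0.0722]
eef_rot: [0.011, 1.0, 0.001, 0.003]
ft_force: [0.2, -0.2, -0.7]
width: 0.0296
time: 10.7
ee_pos: [0.4683, 0.1255, 0.0465]
eef_rot: [0.011, 1.0, 0.001, 0.002]
ft_force: [-0.2, 0.0, -1.2]
width: 0.0293
```

```bash
python3 -m inch '{"translation":[[0,0,0],[0,0,0],[0,0,0.3],[0,0,0.7],[0,0,1],[0,0,1]],"rot":[[0,0,0],[0,0,0],[0,0,0],[0,0,0],[0,0,0],[0,0,0]],"jaw":[46,46,46,46,46,46]}'
python3 -m inch '{"translation":[[0.3,-0.4,0],[0.6,-0.8,0],[0.7,-1,0],[0.7,-1,0]],"rot":[[0,0,0],[0,0,0],[0,0,0],[0,0,0]],"jaw":[50,50,50,50]}'
python3 -m inch '{"translation":[[0.2,-0.5,0],[0.3,-1,0],[0.3,-1,0],[0.3,-1,0],[0.3,-1,0]],"rot":[[0,0,0],[0,0,0],[0,0,0],[0,0,0],[0,0,0]],"jaw":[50,50,50,50,50]}'
python3 - <<'E'
from h import *
show()
im,P=cam('wrist');np.savez('w5.npz',K=P[0],R=P[1],C=P[2]);cv2.imwrite('pics/i.png',im)
print(proj([[.6006,-.0796,.034],[.5642,-.1612,.034],[.468,.125,.048]],P)); show()
E
```

```text
time: 11.3
ee_pos: [0.4707, 0.1263, 0.1509]
eef_rot: [0.011, 1.0, 0.003, 0.006]
ft_force: [0.4, 0.2, 0.1]
width: 0.0457
time: 11.7
ee_pos: [0.5416, 0.0222, 0.1504]
eef_rot: [0.014, 1.0, 0.002, 0.006]
ft_force: [-0.6, -0.1, 0.2]
width: 0.0498
time: 12.2
ee_pos: [0.5713, -0.0759, 0.15]
eef_rot: [0.013, 1.0, 0.002, 0.005]
ft_force: [0.3, 0.8, 0.2]
width: 0.0503
t 12.2 p [ 0.5713 -0.0759  0.15  ] jaw y yaw 88.5 z [ 0.011  0.005 -1.   ] F [0.3 0.8 0.2] w 0.0503
[[271.91935956 237.3365782 ]
 [181.66908973 202.59066103]
 [529.9628648   78.05190862]]
t 12.2 p [ 0.5714 -0.0754  0.15  ] jaw y yaw 88.6 z [ 0.011  0.005 -1.   ] F [ 0.4  0.8 -0.6] w 0.05
```

View pics/i.png

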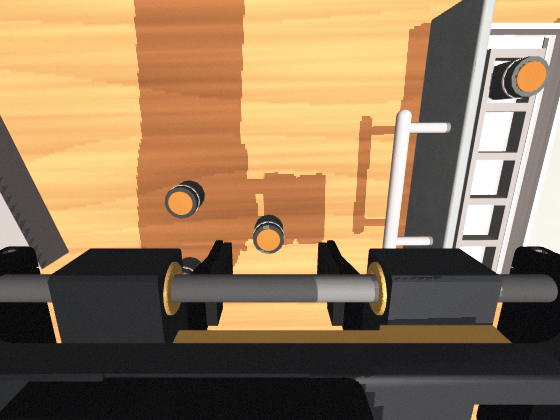

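Cell in pocket 4 at (529,77), predicted (530,78), so it's seated. The next cell is at (267.5,237). Taking it.

```bash
python3 -m inch '{"translation":[[0.29,-0.076,-0.3],[0.29,-0.076,-0.6],[0.29,-0.076,-0.9],[0.29,-0.076,-0.9],[0.29,-0.076,-0.9]],"rot":[[0,0.01,0],[0,0.01,0],[0,0.01,0],[0,0.01,0],[0,0.01,0]],"jaw":[50,50,50,50,50]}'
python3 -m inch '{"translation":[[0,0,-0.15],[0,0,-0.29],[0,0,-0.29],[0,0,-0.29],[0,0,-0.29],[0,0,-0.29]],"rot":[[0,0,0],[0,0,0],[0,0,0],[0,0,0],[0,0,0],[0,0,0]],"jaw":[50,50,20,20,20,20]}' 15
python3 -m inch '{"translation":[[0,0,0.5],[0,0.1,1],[0,0.5,1],[0,0.9,1],[0,0.9,1]],"rot":[[0,0,0],[0,0,0],[0,0,0],[0,0,0],[0,0,0]],"jaw":[20,20,20,20,20]}'
python3 -m inch '{"translation":[[0.2,0.5,0.2],[0.35,1,0.2],[0.35,1,0.2],[0.35,1,0.2]],"rot":[[0,0,0],[0,0,0],[0,0,0],[0,0,0]],"jaw":[20,20,20,20]}'
python3 - <<'E'
from h import *
show()
im,P=cam('wrist');np.savez('w6.npz',K=P[0],R=P[1],C=P[2]);cv2.imwrite('pics/j.png',cv2.resize(im[60:300,160:400],None,fx=2.5,fy=2.5));cv2.imwrite('pics/jraw.png',im)
print(proj([[.6355,.1208,.028],[.5935,.1218,.028],[.5515,.123,.028]],P)); show()
E
```

```text
time: 12.75
ee_pos: [0.6003, -0.0816, 0.0606]
eef_rot: [0.011, 1.0, 0.003, -0.0]
ft_force: [-0.2, -0.3, 0.8]
width: 0.0497
time: 13.35
ee_pos: [0.6007, -0.0818, 0.0321]
eef_rot: [0.012, 1.0, 0.003, 0.0]
ft_force: [0.1, -0.1, 0.3]
width: 0.0297
time: 13.85
ee_pos: [0.6008, 0.0158, 0.1325]
eef_rot: [0.007, 1.0, 0.005, 0.001]
ft_force: [-0.2, 0.3, -1.7]
width: 0.029
time: 14.25
ee_pos: [0.6359, 0.1198, 0.1524]
eef_rot: [0.005, 1.0, 0.005, 0.001]
ft_force: [-0.0, 0.0, -0.9]
width: 0.0296
t 14.2 p [0.6359 0.1198 0.1524] jaw y yaw 89.5 z [ 0.001  0.01  -1.   ] F [-0.   0.  -0.9] w 0.0296
[[275.29274974 205.8831178 ]
 [275.98007621 161.33916724]
 [276.9573016  112.86620369]]
t 14.3 p [0.6358 0.1167 0.1523] jaw y yaw 89.3 z [ 0.001  0.009 -1.   ] F [-0.7 -0.8 -0.2] w 0.0298
```

View pics/j.png

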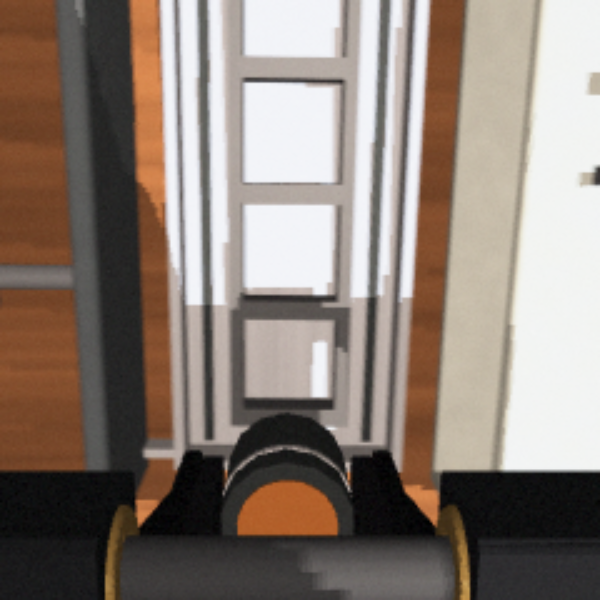

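```bash
python3 -m inch '{"translation":[[-0.015,0.045,-0.3],[-0.015,0.045,-0.5],[-0.015,0.045,-0.7],[-0.015,0.045,-0.8],[-0.015,0.045,-0.8],[-0.015,0.045,-0.8]],"rot":[[-0.008,0,0],[-0.008,0,0],[-0.008,0,0],[-0.008,0,0],[-0.008,0,0],[-0.008,0,0]],"jaw":[20,20,20,20,20,20]}'
python3 -m inch '{"translation":[[0,0,-0.1],[0,0,-0.2],[0,0,-0.25],[0,0,-0.25]],"rot":[[0,0,0],[0,0,0],[0,0,0],[0,0,0]],"jaw":[20,20,20,20]}'
```

```text
time: 14.9
ee_pos: [0.6347, 0.1203, 0.0731]
eef_rot: [0.007, 1.0, 0.0, 0.001]
ft_force: [0.2, -0.3, -0.2]
width: 0.0293
time: 15.3
ee_pos: [0.634, 0.1203, 0.0469]
eef_rot: [0.007, 1.0, -0.0, 0.0]
ft_force: [-0.0, 0.1, -1.1]
width: 0.0292
```

```bash
cat >> h.py <<'E'
def hough(im,P,X,z=.034,rng=(.6,1.3)):
    "cell top circle near expected world point X -> world"
    q0=proj([X],P)[0];q1=proj([np.add(X,[0,.0125,0])],P)[0];rad=abs(q1[0]-q0[0])*4;w=int(rad*2.2)
    a=cv2.resize(im,None,fx=4,fy=4,interpolation=cv2.INTER_CUBIC);x,y=(q0*4).astype(int)
    x0,y0=max(x-w,0),max(y-w,0);c=a[y0:y+w,x0:x+w]
    m=cv2.cvtColor(c,cv2.COLOR_BGR2GRAY)
    ci=cv2.HoughCircles(m,cv2.HOUGH_GRADIENT,1,w,param1=80,param2=10,minRadius=int(rad*rng[0]),maxRadius=int(rad*rng[1]))
    if ci is None: return None
    q=(ci[0][0][:2]+[x0,y0])/4
    return q.round(1),round(ci[0][0][2]/rad,2),ray(q,P,z).round(4)[0]
E
python3 -m inch '{"translation":[[0,0,0],[0,0,0],[0,0,0.3],[0,0,0.7],[0,0,1],[0,0,1]],"rot":[[0,0,0],[0,0,0],[0,0,0],[0,0,0],[0,0,0],[0,0,0]],"jaw":[46,46,46,46,46,46]}'
python3 -m inch '{"translation":[[-0.3,-0.4,0],[-0.5,-0.8,0],[-0.5,-1,0],[-0.5,-1,0]],"rot":[[0,0,0],[0,0,0],[0,0,0],[0,0,0]],"jaw":[50,50,50,50]}'
python3 -m inch '{"translation":[[-0.2,-0.5,0],[-0.4,-1,0],[-0.4,-1,0],[-0.4,-1,0]],"rot":[[0,0,0],[0,0,0],[0,0,0],[0,0,0]],"jaw":[50,50,50,50]}'
python3 -m inch '{"translation":[[0,-0.4,0],[0,-0.8,0],[0,-0.8,0],[0,-0.8,0],[0,-0.8,0]],"rot":[[0,0,0],[0,0,0],[0,0,0],[0,0,0],[0,0,0]],"jaw":[50,50,50,50,50]}'
python3 - <<'E'
from h import *
show()
im,P=cam('wrist');cv2.imwrite('pics/k.png',im)
print(hough(im,P,[.5655,-.164,.034]),hough(im,P,[.6475,-.169,.034]),proj([.5655,-.164,.034],P)); show()
E
```

```text
time: 15.9
ee_pos: [0.6366, 0.1205, 0.1524]
eef_rot: [0.007, 1.0, 0.001, 0.004]
ft_force: [0.4, 0.6, -0.0]
width: 0.0462
time: 16.3
ee_pos: [0.5861, 0.0164, 0.1527]
eef_rot: [0.01, 1.0, 0.001, 0.004]
ft_force: [0.3, -0.7, 0.1]
width: 0.0501
time: 16.7
ee_pos: [0.5457, -0.0852, 0.1527]
eef_rot: [0.011, 1.0, 0.001, 0.004]
ft_force: [0.5, 0.8, -0.6]
width: 0.0502
time: 17.2
ee_pos: [0.5466, -0.1626, 0.1523]
eef_rot: [0.01, 1.0, 0.001, 0.004]
ft_force: [0.3, 0.7, -0.2]
width: 0.05
t 17.2 p [ 0.5466 -0.1626  0.1523] jaw y yaw 88.9 z [ 0.008  0.002 -1.   ] F [ 0.3  0.7 -0.2] w 0.05
(array([275.9, 224.6]), np.float64(1.19), array([ 0.5637, -0.1624,  0.034 ])) (array([269.6, 300.9]), np.float64(1.2), array([ 0.646 , -0.1703,  0.034 ])) [[274.25839871 226.45909356]]
t 17.2 p [ 0.5465 -0.1627  0.1524] jaw y yaw 88.9 z [ 0.008  0.002 -1.   ] F [-1.  -0.3 -0.5] w 0.05
```

View pics/k.png

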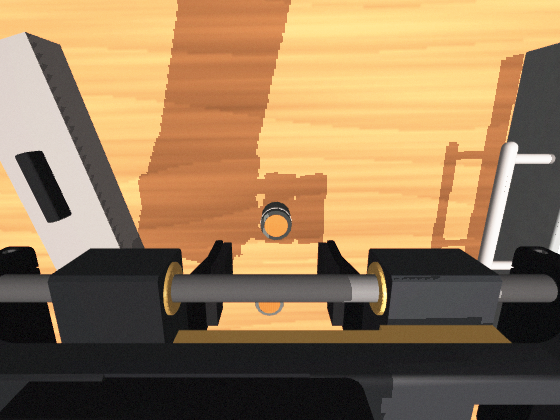

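Cell at (276,224); grasping it and carrying it to pocket 3, turned 30° so the gripper body clears the lever hinge.

```bash
python3 -m inch '{"translation":[[0.175,0,-0.3],[0.175,0,-0.6],[0.175,0,-0.9],[0.175,0,-0.9],[0.175,0,-0.9]],"rot":[[0,0.01,0],[0,0.01,0],[0,0.01,0],[0,0.01,0],[0,0.01,0]],"jaw":[50,50,50,50,50]}'
python3 -m inch '{"translation":[[0,0,-0.15],[0,0,-0.3],[0,0,-0.3],[0,0,-0.3],[0,0,-0.3],[0,0,-0.3]],"rot":[[0,0,0],[0,0,0],[0,0,0],[0,0,0],[0,0,0],[0,0,0]],"jaw":[50,50,20,20,20,20]}' 15
python3 -m inch '{"translation":[[0,0,0.5],[0,0.1,1],[0,0.5,1],[0,0.9,1],[0,0.9,1]],"rot":[[0,0,0],[0,0,0],[0,0,0.1],[0,0,0.25],[0,0,0.25]],"jaw":[20,20,20,20,20]}'
python3 -m inch '{"translation":[[-0.2,0.5,0.2],[-0.35,1,0.2],[-0.35,1,0.2],[-0.35,1,0.2]],"rot":[[0,0,0.1],[0,0,0.25],[0,0,0.25],[0,0,0.25]],"jaw":[20,20,20,20]}'
python3 -m inch '{"translation":[[-0.15,0.5,0],[-0.19,0.95,0],[-0.19,0.95,0],[-0.19,0.95,0],[-0.19,0.95,0]],"rot":[[0,0,0],[0,0,0],[0,0,0],[0,0,0],[0,0,0]],"jaw":[20,20,20,20,20]}'
python3 - <<'E'
from h import *
show()
im,P=cam('wrist');cv2.imwrite('pics/l.png',cv2.resize(im[60:300,140:440],None,fx=2.5,fy=2.5))
np.savez('w7.npz',K=P[0],R=P[1],C=P[2])
print(proj([[.5095,.1238,.028],[.4675,.1248,.048]],P),hough(im,P,np.array(r.read_state()['ee_pos'])+[0,0,.002],r.read_state()['ee_pos'][2]+.002)); show()
E
```

```text
time: 17.75
ee_pos: [0.5642, -0.1617, 0.0629]
eef_rot: [0.009, 1.0, 0.001, -0.001]
ft_force: [1.3, -0.4, 0.6]
width: 0.0502
time: 18.35
ee_pos: [0.5645, -0.1619, 0.0334]
eef_rot: [0.009, 1.0, 0.001, -0.001]
ft_force: [0.1, -0.9, 0.8]
width: 0.0298
time: 18.85
ee_pos: [0.5652, -0.0651, 0.134]
eef_rot: [-0.128, 0.992, 0.002, -0.0]
ft_force: [-0.1, 0.4, -1.5]
width: 0.0294
time: 19.25
ee_pos: [0.5298, 0.0375, 0.1543]
eef_rot: [-0.258, 0.966, 0.003, -0.0]
ft_force: [-0.6, -0.1, -1.6]
width: 0.029
time: 19.75
ee_pos: [0.5115, 0.1302, 0.1542]
eef_rot: [-0.256, 0.967, 0.002, -0.0]
ft_force: [0.5, 0.3, 0.1]
width: 0.0293
t 19.8 p [0.5115 0.1302 0.1542] jaw y yaw 119.7 z [-0.002  0.005 -1.   ] F [0.5 0.3 0.1] w 0.0293
[[270.0890115  201.50873341]
 [295.02676891 166.41900376]] (array([274.6, 268.4]), np.float64(1.06), array([0.5121, 0.1295, 0.1562]))
t 19.8 p [0.5114 0.1302 0.1542] jaw y yaw 119.7 z [-0.002  0.005 -1.   ] F [ 0.7  0.  -0.8] w 0.029
```

View pics/l.png

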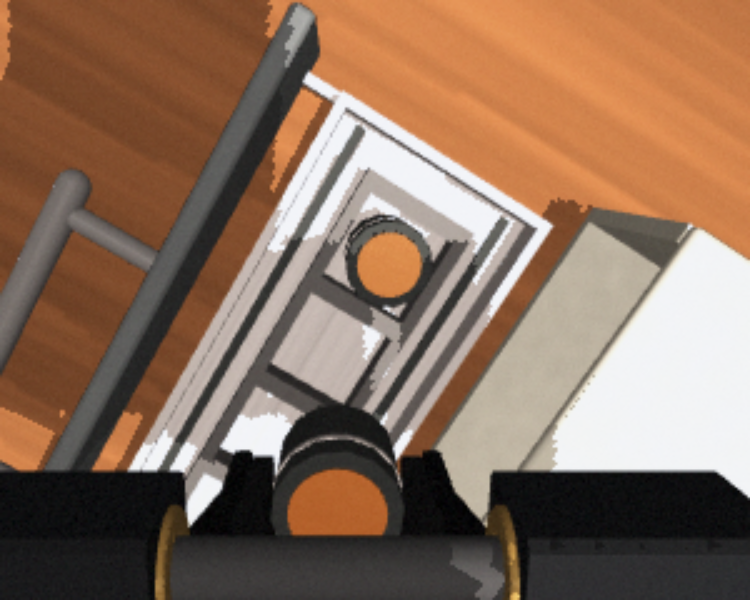

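```bash
python3 -m inch '{"translation":[[-0.024,-0.06,-0.2],[-0.024,-0.06,-0.5],[-0.024,-0.06,-0.7],[-0.024,-0.06,-0.8],[-0.024,-0.06,-0.8],[-0.024,-0.06,-0.8]],"rot":[[0,0,0],[0,0,0],[0,0,0],[0,0,0],[0,0,0],[0,0,0]],"jaw":[20,20,20,20,20,20]}'
python3 -m inch '{"translation":[[0,0,-0.1],[0,0,-0.2],[0,0,-0.26],[0,0,-0.26]],"rot":[[0,0,0],[0,0,0],[0,0,0],[0,0,0]],"jaw":[20,20,20,20]}'
```

```text
time: 20.4
ee_pos: [0.5097, 0.1238, 0.075]
eef_rot: [-0.256, 0.967, 0.002, 0.0]
ft_force: [0.4, 0.2, 0.1]
width: 0.029
time: 20.8
ee_pos: [0.5092, 0.1236, 0.0481]
eef_rot: [-0.256, 0.967, 0.002, -0.001]
ft_force: [-0.3, -0.2, -1.1]
width: 0.0293
```

```bash
python3 -m inch '{"translation":[[0,0,0],[0,0,0],[0,0,0.3],[0,0,0.7],[0,0,1],[0,0,1]],"rot":[[0,0,0],[0,0,0],[0,0,0],[0,0,0],[0,0,0],[0,0,0]],"jaw":[46,46,46,46,46,46]}'
python3 -m inch '{"translation":[[0.3,-0.4,0],[0.4,-0.8,0],[0.4,-1,0],[0.4,-1,0]],"rot":[[0,0,-0.1],[0,0,-0.25],[0,0,-0.25],[0,0,-0.25]],"jaw":[50,50,50,50]}'
python3 -m inch '{"translation":[[0.2,-0.5,0],[0.4,-1,0],[0.4,-1,0],[0.4,-1,0]],"rot":[[0,0,-0.1],[0,0,-0.25],[0,0,-0.25],[0,0,-0.25]],"jaw":[50,50,50,50]}'
python3 -m inch '{"translation":[[0.3,-0.4,0],[0.37,-0.95,0],[0.37,-0.95,0],[0.37,-0.95,0],[0.37,-0.95,0]],"rot":[[0,0,0],[0,0,0],[0,0,0],[0,0,0],[0,0,0]],"jaw":[50,50,50,50,50]}'
python3 - <<'E'
from h import *
show()
im,P=cam('wrist');cv2.imwrite('pics/m.png',im)
print(hough(im,P,[.6465,-.17,.034]),proj([.6465,-.17,.034],P)); 
t,Q=cam('top');cv2.imwrite('pics/n.png',cv2.resize(t[130:260,110:400],None,fx=2.7,fy=2.7,interpolation=cv2.INTER_CUBIC))
show()
E
```

```text
time: 21.4
ee_pos: [0.5116, 0.1243, 0.1527]
eef_rot: [-0.255, 0.967, 0.003, 0.003]
ft_force: [0.3, -0.4, -0.4]
width: 0.0458
time: 21.8
ee_pos: [0.5516, 0.0202, 0.1524]
eef_rot: [-0.124, 0.992, 0.002, 0.003]
ft_force: [0.1, 0.3, -0.1]
width: 0.0498
time: 22.2
ee_pos: [0.5917, -0.0814, 0.1519]
eef_rot: [0.007, 1.0, 0.001, 0.003]
ft_force: [0.6, 0.1, 0.8]
width: 0.0501
time: 22.7
ee_pos: [0.6289, -0.1734, 0.1514]
eef_rot: [0.006, 1.0, 0.002, 0.003]
ft_force: [-0.6, 0.7, 0.1]
width: 0.05
t 22.7 p [ 0.6289 -0.1734  0.1514] jaw y yaw 89.3 z [ 0.006  0.004 -1.   ] F [-0.6  0.7  0.1] w 0.05
(array([278.1, 226.6]), np.float64(1.19), array([ 0.6474, -0.1708,  0.034 ])) [[278.94835123 225.66405666]]
t 22.8 p [ 0.629  -0.1733  0.1517] jaw y yaw 89.4 z [ 0.007  0.003 -1.   ] F [ 0.4  0.7 -0.2] w 0.0497
```

Measured cell at (278,227), matching the prediction of (279,226). Grasping it and carrying it to pocket 1.

```bash
python3 -m inch '{"translation":[[0.185,0.025,-0.3],[0.185,0.025,-0.6],[0.185,0.025,-0.9],[0.185,0.025,-0.9],[0.185,0.025,-0.9]],"rot":[[0,0.006,0],[0,0.006,0],[0,0.006,0],[0,0.006,0],[0,0.006,0]],"jaw":[50,50,50,50,50]}'
python3 -m inch '{"translation":[[0,0,-0.15],[0,0,-0.3],[0,0,-0.3],[0,0,-0.3],[0,0,-0.3],[0,0,-0.3]],"rot":[[0,0,0],[0,0,0],[0,0,0],[0,0,0],[0,0,0],[0,0,0]],"jaw":[50,50,20,20,20,20]}' 15
python3 -m inch '{"translation":[[0,0,0.5],[0,0.1,1],[-0.1,0.5,1],[-0.2,0.9,1],[-0.2,0.9,1]],"rot":[[0,0,0],[0,0,0],[0,0,-0.1],[0,0,-0.25],[0,0,-0.25]],"jaw":[20,20,20,20,20]}'
python3 -m inch '{"translation":[[-0.1,0.5,0.2],[-0.2,1,0.2],[-0.2,1,0.2],[-0.2,1,0.2]],"rot":[[0,0,-0.1],[0,0,-0.25],[0,0,-0.25],[0,0,-0.25]],"jaw":[20,20,20,20]}'
python3 -m inch '{"translation":[[-0.13,0.5,0],[-0.13,0.98,0],[-0.13,0.98,0],[-0.13,0.98,0],[-0.13,0.98,0]],"rot":[[0,0,0],[0,0,0],[0,0,0],[0,0,0],[0,0,0]],"jaw":[20,20,20,20,20]}'
python3 - <<'E'
from h import *
show()
im,P=cam('wrist');cv2.imwrite('pics/o.png',im)
p=np.array(r.read_state()['ee_pos'])
print(proj([[.5935,.1218,.028],[.5095,.1238,.048]],P),hough(im,P,p+[0,0,.002],p[2]+.002),hough(im,P,[.5095,.1238,.048],.048)); show()
E
```

```text
time: 23.3
ee_pos: [0.6477, -0.1696, 0.0624]
eef_rot: [0.005, 1.0, 0.002, 0.0]
ft_force: [1.4, -0.6, 0.5]
width: 0.0502
time: 23.9
ee_pos: [0.648, -0.1698, 0.033]
eef_rot: [0.005, 1.0, 0.002, 0.0]
ft_force: [0.3, 0.0, 0.0]
width: 0.0294
time: 24.4
ee_pos: [0.6281, -0.072, 0.1333]
eef_rot: [0.135, 0.991, 0.004, 0.0]
ft_force: [0.2, 0.5, -0.7]
width: 0.0295
time: 24.8
ee_pos: [0.6079, 0.032, 0.1536]
eef_rot: [0.26, 0.966, 0.005, 0.001]
ft_force: [0.6, 0.2, -0.7]
width: 0.0297
time: 25.3
ee_pos: [0.5954, 0.1276, 0.1537]
eef_rot: [0.261, 0.965, 0.004, 0.001]
ft_force: [-0.2, -0.2, -1.5]
width: 0.0294
t 25.3 p [0.5954 0.1276 0.1537] jaw y yaw 59.7 z [ 0.004  0.007 -1.   ] F [-0.2 -0.2 -1.5] w 0.0294
[[267.89642511 206.99296347]
 [217.67287601 127.20178334]] (array([275.9, 261.4]), np.float64(1.29), array([0.5927, 0.1289, 0.1558])) (array([216.4, 127.1]), np.float64(1.07), array([0.5089, 0.1229, 0.048 ]))
t 25.4 p [0.5954 0.1273 0.1538] jaw y yaw 59.7 z [ 0.004  0.007 -1.   ] F [ 0.6 -0.6  0.1] w 0.0294
```

```bash
python3 -m inch '{"translation":[[-0.017,-0.058,-0.2],[-0.017,-0.058,-0.5],[-0.017,-0.058,-0.7],[-0.017,-0.058,-0.8],[-0.017,-0.058,-0.8],[-0.017,-0.058,-0.8]],"rot":[[-0.006,0,0],[-0.006,0,0],[-0.006,0,0],[-0.006,0,0],[-0.006,0,0],[-0.006,0,0]],"jaw":[20,20,20,20,20,20]}'
python3 -m inch '{"translation":[[0,0,-0.1],[0,0,-0.2],[0,0,-0.26],[0,0,-0.26]],"rot":[[0,0,0],[0,0,0],[0,0,0],[0,0,0]],"jaw":[20,20,20,20]}'
```

```text
time: 25.95
ee_pos: [0.5944, 0.1209, 0.0747]
eef_rot: [0.262, 0.965, 0.001, 0.003]
ft_force: [0.2, -0.7, -0.4]
width: 0.0294
time: 26.35
ee_pos: [0.5937, 0.1209, 0.0475]
eef_rot: [0.262, 0.965, 0.001, 0.002]
ft_force: [0.8, -0.2, -0.1]
width: 0.0293
```

```bash
python3 -m inch '{"translation":[[0,0,0],[0,0,0],[0,0,0.3],[0,0,0.7],[0,0,1],[0,0,1]],"rot":[[0,0,0],[0,0,0],[0,0,0],[0,0,0],[0,0,0],[0,0,0]],"jaw":[46,46,46,46,46,46]}'
python3 -m inch '{"translation":[[0.3,-0.4,0.3],[0.5,-0.8,0.8],[0.5,-1,1],[0.5,-1,1],[0.5,-1,1]],"rot":[[0,0,0.1],[0,0,0.25],[0,0,0.4],[0,0,0.5],[0,0,0.5]],"jaw":[50,50,50,50,50]}'
python3 - <<'E'
from h import *
show()
im,P=cam('wrist');cv2.imwrite('pics/p.png',im)
for X in ([.4675,.1248,.048],[.5095,.1238,.048],[.5935,.1218,.048],[.6355,.1208,.048]): print(proj(X,P),hough(im,P,X,.048))
show()
E
```

```text
time: 26.95
ee_pos: [0.5963, 0.1211, 0.1525]
eef_rot: [0.262, 0.965, 0.003, 0.005]
ft_force: [1.1, -0.3, 0.3]
width: 0.046
time: 27.45
ee_pos: [0.647, 0.019, 0.2536]
eef_rot: [0.004, 1.0, 0.004, 0.005]
ft_force: [0.2, 1.0, -1.6]
width: 0.0501
t 27.4 p [0.647  0.019  0.2536] jaw y yaw 89.6 z [ 0.01   0.008 -1.   ] F [ 0.2  1.  -1.6] w 0.0501
[[374.12225047  16.9419412 ]] (array([374.4,  17.9]), np.float64(1.28), array([0.4684, 0.1251, 0.048 ]))
[[369.84394554  61.35879808]] (array([367.4,  62.6]), np.float64(1.21), array([0.5107, 0.1212, 0.048 ]))
[[362.16545117 141.07602057]] (array([361.1, 142.4]), np.float64(1.26), array([0.595 , 0.1207, 0.048 ]))
[[358.70717159 176.97947106]] (array([356.6, 176.9]), np.float64(1.23), array([0.6353, 0.1183, 0.048 ]))
t 27.5 p [0.6463 0.0209 0.2521] jaw y yaw 89.4 z [ 0.008  0.009 -1.   ] F [ 0.1  0.  -0.2] w 0.05
```

View pics/p.png

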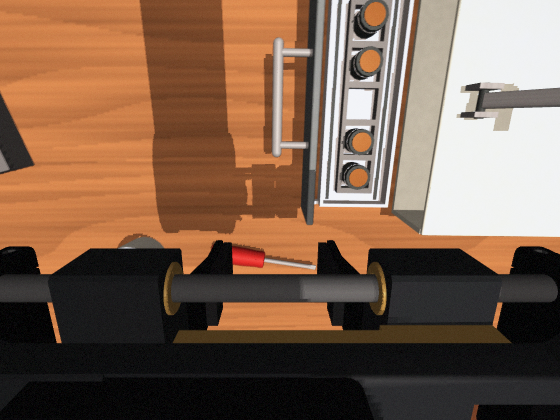

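All four cells are upright in pockets, at columns 357–374 and rows 18, 63, 142 and 177. Moving to the cover.

```bash
python3 -m inch '{"translation":[[-0.2,-0.4,0],[-0.4,-0.8,0],[-0.5,-1,0],[-0.5,-1,0]],"rot":[[0,0,0],[0,0,0],[0,0,0],[0,0,0]],"jaw":[50,50,50,50]}'
python3 -m inch '{"translation":[[-0.2,-0.4,0],[-0.4,-0.8,0],[-0.5,-1,0],[-0.5,-1,0]],"rot":[[0,0,0.05],[0,0,0.13],[0,0,0.13],[0,0,0.13]],"jaw":[50,50,50,50]}'
python3 -m inch '{"translation":[[-0.2,-0.4,0],[-0.4,-0.8,0],[-0.6,-1,0],[-0.6,-1,0]],"rot":[[0,0,0.05],[0,0,0.13],[0,0,0.13],[0,0,0.13]],"jaw":[50,50,50,50]}'
python3 -m inch '{"translation":[[0,-0.4,0],[0,-0.6,0],[0,-0.6,0],[0,-0.6,0],[0,-0.6,0]],"rot":[[0,0,0],[0,0,0],[0,0,0],[0,0,0],[0,0,0]],"jaw":[50,50,50,50,50]}'
python3 - <<'E'
from h import *
show();print(np.round(r.read_state()['joint_positions'],2))
im,P=cam('wrist');cv2.imwrite('pics/q.png',im)
hsv=cv2.cvtColor(im,cv2.COLOR_BGR2HSV)
print(proj([[.52,-.358,.058]],P))
m=(hsv[...,2]<60);m[244:]=0
for c in blobs(m,60):
    rr=cv2.minAreaRect(c);print('dark',np.round(rr[0]),np.round(rr[1]),round(rr[2]))
    if 60<cv2.contourArea(c)<6000: print(ray(cv2.boxPoints(rr),P,.058).round(4))
g=((hsv[...,1]<60)&(hsv[...,2]>70)).astype(np.uint8);g[244:]=0
for c in blobs(g,500): 
    rr=cv2.minAreaRect(c);print('grey',np.round(rr[0]),np.round(rr[1]),round(rr[2],1));print(ray(cv2.boxPoints(rr),P,.04).round(4))
E
```

```text
time: 27.9
ee_pos: [0.5943, -0.0816, 0.2511]
eef_rot: [0.009, 1.0, 0.004, 0.003]
ft_force: [0.3, -0.4, 0.0]
width: 0.0499
time: 28.3
ee_pos: [0.5429, -0.1833, 0.2502]
eef_rot: [-0.056, 0.998, 0.005, 0.002]
ft_force: [0.5, -0.1, -0.4]
width: 0.05
time: 28.7
ee_pos: [0.4809, -0.285, 0.2495]
eef_rot: [-0.121, 0.993, 0.005, 0.001]
ft_force: [0.9, 0.0, -0.4]
width: 0.0499
time: 29.2
ee_pos: [0.4823, -0.3425, 0.2489]
eef_rot: [-0.122, 0.992, 0.005, 0.001]
ft_force: [-0.2, -0.2, -0.6]
width: 0.0498
t 29.2 p [ 0.4823 -0.3425  0.2489] jaw y yaw 104.0 z [ 0.     0.011 -1.   ] F [-0.2 -0.2 -0.6] w 0.0498
[ 0.01  0.29  0.66  1.56 -0.19  1.37  2.51]
[[253.39541744 218.21270369]]
dark [252. 216.] [49. 10.] 90
[[ 0.4895 -0.3726  0.058 ]
 [ 0.4867 -0.3613  0.058 ]
 [ 0.5461 -0.3475  0.058 ]
 [ 0.549  -0.3593  0.058 ]]
dark [120. 198.] [78. 43.] 69
[[ 0.5084 -0.5549  0.058 ]
 [ 0.4805 -0.5128  0.058 ]
 [ 0.5597 -0.4714  0.058 ]
 [ 0.5906 -0.5161  0.058 ]]
dark [350.   5.] [ 9. 13.] 18
[[ 0.2868 -0.3194  0.058 ]
 [ 0.2754 -0.3187  0.058 ]
 [ 0.2756 -0.3099  0.058 ]
 [ 0.287  -0.3106  0.058 ]]
grey [251. 180.] [126.  58.] 90.0
[[ 0.4163 -0.4196  0.04  ]
 [ 0.4002 -0.3553  0.04  ]
 [ 0.5502 -0.3171  0.04  ]
 [ 0.5679 -0.3893  0.04  ]]
grey [339.  32.] [45. 83.] 19.3
[[ 0.3399 -0.3436  0.04  ]
 [ 0.2622 -0.336   0.04  ]
 [ 0.264  -0.2888  0.04  ]
 [ 0.3429 -0.2934  0.04  ]]
```

```bash
python3 -m inch '{"translation":[[0.2,-0.1,0],[0.37,-0.175,-0.2],[0.37,-0.175,-0.5],[0.37,-0.175,-0.8],[0.37,-0.175,-0.8],[0.37,-0.175,-0.8]],"rot":[[-0.01,0,-0.015],[-0.01,0,-0.015],[-0.01,0,-0.015],[-0.01,0,-0.015],[-0.01,0,-0.015],[-0.01,0,-0.015]],"jaw":[50,50,50,50,50,50]}' 30
python3 - <<'E'
from h import *
show();print(np.round(r.read_state()['joint_positions'],2))
im,P=cam('wrist');cv2.imwrite('pics/q2.png',im)
hsv=cv2.cvtColor(im,cv2.COLOR_BGR2HSV)
g=((hsv[...,1]<60)&(hsv[...,2]>70)).astype(np.uint8);g[244:]=0
for c in blobs(g,500): 
    rr=cv2.minAreaRect(c);print('grey',np.round(rr[0]),np.round(rr[1]),round(rr[2],1));print(ray(cv2.boxPoints(rr),P,.04).round(4))
m=(hsv[...,2]<60);m[244:]=0
for c in blobs(m,60):
    rr=cv2.minAreaRect(c);print('dark',np.round(rr[0]),np.round(rr[1]),round(rr[2]),ray(cv2.boxPoints(rr),P,.058).round(4).tolist())
E
```

```text
time: 29.85
ee_pos: [0.5195, -0.3595, 0.1698]
eef_rot: [-0.115, 0.993, 0.0, 0.0]
ft_force: [0.1, -0.8, 0.0]
width: 0.0503
t 29.9 p [ 0.5195 -0.3595  0.1698] jaw y yaw 103.2 z [ 0.001  0.001 -1.   ] F [ 0.1 -0.8  0. ] w 0.0503
[ 0.06  0.43  0.62  1.55 -0.26  1.24  2.53]
grey [274. 160.] [167.  78.] 90.0
[[ 0.4154 -0.4198  0.04  ]
 [ 0.4    -0.3544  0.04  ]
 [ 0.5492 -0.3139  0.04  ]
 [ 0.567  -0.3901  0.04  ]]
grey [376.  11.] [22. 63.] 90.0
[[ 0.3395 -0.3448  0.04  ]
 [ 0.3279 -0.2951  0.04  ]
 [ 0.3427 -0.2897  0.04  ]
 [ 0.3546 -0.3403  0.04  ]]
dark [275. 208.] [64. 13.] 89 [[0.4906, -0.3733, 0.058], [0.4878, -0.3624, 0.058], [0.5463, -0.3472, 0.058], [0.5493, -0.3588, 0.058]]
dark [105. 189.] [100.  55.] 69 [[0.5108, -0.5515, 0.058], [0.4838, -0.5099, 0.058], [0.5601, -0.4699, 0.058], [0.5912, -0.5146, 0.058]]
```

```bash
python3 -m inch '{"translation":[[-0.01,-0.01,-0.2],[-0.01,-0.01,-0.4],[-0.01,-0.01,-0.6],[-0.01,-0.01,-0.75],[-0.01,-0.01,-0.75],[-0.01,-0.01,-0.75]],"rot":[[0,0,-0.01],[0,0,-0.01],[0,0,-0.01],[0,0,-0.01],[0,0,-0.01],[0,0,-0.01]],"jaw":[50,50,50,50,50,50]}' 30
python3 -c "
from h import *
show();print(np.round(r.read_state()['joint_positions'],3))"
```

```text
time: 30.5
ee_pos: [0.5194, -0.3614, 0.097]
eef_rot: [-0.109, 0.994, -0.001, 0.002]
ft_force: [0.5, 0.0, -0.3]
width: 0.0502
t 30.5 p [ 0.5194 -0.3614  0.097 ] jaw y yaw 102.6 z [ 0.003 -0.001 -1.   ] F [ 0.5  0.  -0.3] w 0.0502
[ 0.094  0.502  0.583  1.625 -0.303  1.103  2.547]
```

Joint 7 is still inside its range (2.55 of 2.6). Down the last 42 mm, grip, lift, and turn back early.

```bash
python3 -m inch '{"translation":[[-0.01,0,-0.2],[-0.01,0,-0.41],[-0.01,0,-0.41],[-0.01,0,-0.41],[-0.01,0,-0.41],[-0.01,0,-0.41],[-0.01,0,-0.41]],"rot":[[0,0,0],[0,0,0],[0,0,0],[0,0,0],[0,0,0],[0,0,0],[0,0,0]],"jaw":[50,50,50,8,8,8,8]}' 40
python3 -m inch '{"translation":[[0,0,0.3],[0,0.05,0.6],[0,0.15,0.9],[0,0.3,1],[0,0.3,1]],"rot":[[0,0,0],[0,0,-0.05],[0,0,-0.12],[0,0,-0.12],[0,0,-0.12]],"jaw":[8,8,8,8,8]}'
python3 -c "
from h import *
show();print(np.round(r.read_state()['joint_positions'],3))"
```

```text
time: 31.2
ee_pos: [0.5188, -0.3616, 0.0569]
eef_rot: [-0.11, 0.994, -0.001, 0.002]
ft_force: [0.6, -0.3, -0.2]
width: 0.0257
time: 31.7
ee_pos: [0.5204, -0.3303, 0.159]
eef_rot: [-0.048, 0.999, -0.001, 0.004]
ft_force: [0.4, -0.3, -0.2]
width: 0.0081
t 31.7 p [ 0.5204 -0.3303  0.159 ] jaw y yaw 95.5 z [ 0.008 -0.002 -1.   ] F [ 0.4 -0.3 -0.2] w 0.0081
[ 0.012  0.4    0.615  1.617 -0.247  1.194  2.346]
```

The jaws hadn't finished closing when I lifted (25.7 mm open, then empty at 8 mm), so the rib was missed. I'll check where the cover is now.

```bash
python3 -m inch '{"translation":[[0,0,0],[0,0,0],[0,0,0]],"rot":[[0,0,0],[0,0,0],[0,0,0]],"jaw":[40,40,40]}' 40
python3 - <<'E'
from h import *
show()
im,P=cam('wrist');cv2.imwrite('pics/q3.png',im)
hsv=cv2.cvtColor(im,cv2.COLOR_BGR2HSV)
m=(hsv[...,2]<60);m[244:]=0
for c in blobs(m,60):
    rr=cv2.minAreaRect(c);print('dark',np.round(rr[0]),np.round(rr[1]),round(rr[2]),ray(cv2.boxPoints(rr),P,.058).round(4).tolist())
g=((hsv[...,1]<60)&(hsv[...,2]>70)).astype(np.uint8);g[244:]=0
for c in blobs(g,500):
    rr=cv2.minAreaRect(c);print('grey',np.round(rr[0]),np.round(rr[1]),round(rr[2],1));print(ray(cv2.boxPoints(rr),P,.04).round(4).tolist())
E
```

```text
time: 32.0
ee_pos: [0.5198, -0.3308, 0.1581]
eef_rot: [-0.048, 0.999, -0.001, 0.003]
ft_force: [0.3, 0.5, 0.2]
width: 0.0248
t 32.0 p [ 0.5198 -0.3308  0.1581] jaw y yaw 95.5 z [ 0.007 -0.002 -1.   ] F [0.3 0.5 0.2] w 0.0248
dark [243. 208.] [71. 18.] 83 [[0.4896, -0.3725, 0.058], [0.4864, -0.3574, 0.058], [0.549, -0.3457, 0.058], [0.5526, -0.3618, 0.058]]
dark [ 75. 210.] [104.  58.] 60 [[0.5108, -0.5456, 0.058], [0.4823, -0.5016, 0.058], [0.5576, -0.462, 0.058], [0.5911, -0.5089, 0.058]]
grey [235. 159.] [181.  82.] 81.5
[[0.4151, -0.4199, 0.04], [0.3996, -0.3539, 0.04], [0.5536, -0.3151, 0.04], [0.5739, -0.3925, 0.04]]
```

View pics/q3.png

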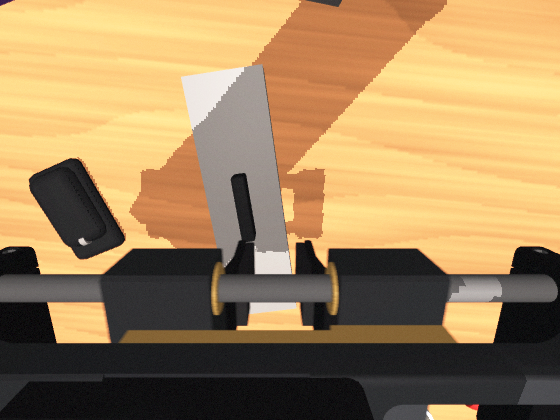

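The cover hasn't moved: its rib is at (243,208), world (0.5185,-0.360). Going back with narrower jaws and more closing time.

```bash
python3 -m inch '{"translation":[[0,-0.15,0],[0,-0.295,-0.1],[0,-0.295,-0.4],[0,-0.295,-0.6],[0,-0.295,-0.6],[0,-0.295,-0.6]],"rot":[[0,0,0.05],[0,0,0.12],[0,0,0.12],[0,0,0.12],[0,0,0.12],[0,0,0.12]],"jaw":[34,34,34,34,34,34]}' 40
python3 -m inch '{"translation":[[-0.01,0,-0.2],[-0.01,0,-0.4],[-0.01,0,-0.4],[-0.01,0,-0.4],[-0.01,0,-0.4],[-0.01,0,-0.4],[-0.01,0,-0.4],[-0.01,0,-0.4],[-0.01,0,-0.4],[-0.01,0,-0.4],[-0.01,0,-0.4]],"rot":[[0,0,0],[0,0,0],[0,0,0],[0,0,0],[0,0,0],[0,0,0],[0,0,0],[0,0,0],[0,0,0],[0,0,0],[0,0,0]],"jaw":[34,34,34,8,8,8,8,8,8,8,8]}'
python3 -c "
from h import *
show();print(np.round(r.read_state()['joint_positions'],3))"
```

```text
time: 32.65
ee_pos: [0.5196, -0.3606, 0.0983]
eef_rot: [-0.11, 0.994, -0.001, 0.003]
ft_force: [-0.6, -0.5, 0.2]
width: 0.0341
time: 33.75
ee_pos: [0.5191, -0.3606, 0.0592]
eef_rot: [-0.11, 0.994, -0.001, 0.003]
ft_force: [-0.9, 2.5, 6.4]
width: 0.0114
t 33.8 p [ 0.5191 -0.3606  0.0592] jaw y yaw 102.7 z [ 0.007 -0.001 -1.   ] F [-0.9  2.5  6.4] w 0.0114
[ 0.132  0.534  0.529  1.655 -0.309  1.029  2.552]
```

Rib gripped (11.4 mm), but only its top 10 mm. Regripping 5 mm lower, then lifting.

```bash
python3 -m inch '{"translation":[[0,0,0],[0,0,0],[0,0,-0.055],[0,0,-0.055],[0,0,-0.055],[0,0,-0.055],[0,0,-0.055],[0,0,-0.055],[0,0,-0.055]],"rot":[[0,-0.006,0],[0,-0.006,0],[0,-0.006,0],[0,-0.006,0],[0,-0.006,0],[0,-0.006,0],[0,-0.006,0],[0,-0.006,0],[0,-0.006,0]],"jaw":[20,20,20,8,8,8,8,8,8]}' 50
python3 -m inch '{"translation":[[0,0,0.2],[0,0,0.5],[0,0.1,0.8],[0,0.25,1],[0,0.3,1],[0,0.3,1]],"rot":[[0,0,0],[0,0,0],[0,0,-0.05],[0,0,-0.1],[0,0,-0.1],[0,0,-0.1]],"jaw":[8,8,8,8,8,8]}'
python3 -m inch '{"translation":[[0,0.2,0.2],[0,0.5,0.4],[0,0.8,0.4],[0,1,0.4],[0,1,0.4]],"rot":[[0,0,-0.03],[0,0,-0.06],[0,0,-0.1],[0,0,-0.12],[0,0,-0.12]],"jaw":[8,8,8,8,8]}'
python3 - <<'E'
from h import *
show()
im,P=cam('wrist');cv2.imwrite('pics/s.png',im)
hsv=cv2.cvtColor(im,cv2.COLOR_BGR2HSV)
g=((hsv[...,1]<60)&(hsv[...,2]>70)).astype(np.uint8);g[244:]=0
for c in blobs(g,500):
    rr=cv2.minAreaRect(c);print('grey',np.round(rr[0]),np.round(rr[1]),round(rr[2],1), cv2.boxPoints(rr).round().tolist())
E
```

```text
time: 34.65
ee_pos: [0.5191, -0.3606, 0.0537]
eef_rot: [-0.11, 0.994, -0.001, 0.007]
ft_force: [-0.4, -0.8, -1.7]
width: 0.0113
time: 35.25
ee_pos: [0.5194, -0.3296, 0.1533]
eef_rot: [-0.06, 0.998, -0.001, 0.007]
ft_force: [-0.2, -0.3, -1.6]
width: 0.0117
time: 35.75
ee_pos: [0.5195, -0.2265, 0.1918]
eef_rot: [0.001, 1.0, -0.001, 0.006]
ft_force: [0.3, 1.4, -2.1]
width: 0.0116
t 35.8 p [ 0.5195 -0.2265  0.1918] jaw y yaw 89.9 z [ 0.011 -0.002 -1.   ] F [ 0.3  1.4 -2.1] w 0.0116
grey [539. 208.] [30. 79.] 15.3 [[514.0, 243.0], [535.0, 166.0], [564.0, 174.0], [543.0, 251.0]]
grey [274. 141.] [203. 139.] 90.0 [[205.0, 40.0], [344.0, 40.0], [344.0, 243.0], [205.0, 243.0]]
```

```bash
python3 -m inch '{"translation":[[0.05,0.3,0],[0.1,0.6,0],[0.1,0.9,0],[0.1,1,0],[0.1,1,0]],"rot":[[0,0.01,0],[0,0.01,-0.02],[0,0.01,-0.02],[0,0.01,-0.02],[0,0.01,-0.02]],"jaw":[8,8,8,8,8]}'
python3 -m inch '{"translation":[[0.05,0.3,0],[0.1,0.6,0],[0.1,0.9,0],[0.1,1,0],[0.1,1,0]],"rot":[[0,0,0],[0,0,0],[0,0,0],[0,0,0],[0,0,0]],"jaw":[8,8,8,8,8]}'
python3 -m inch '{"translation":[[0.05,0.3,0],[0.1,0.6,0],[0.1,0.9,0],[0.1,1,0],[0.1,1,0],[0.1,1,0]],"rot":[[0,0,0],[0,0,0],[0,0,0],[0,0,0],[0,0,0],[0,0,0]],"jaw":[8,8,8,8,8,8]}'
python3 - <<'E'
from h import *
show()
im,P=cam('wrist');cv2.imwrite('pics/t.png',im);np.savez('w8.npz',K=P[0],R=P[1],C=P[2])
p=np.array(r.read_state()['ee_pos']);zt=p[2]-.0537+.040
hsv=cv2.cvtColor(im,cv2.COLOR_BGR2HSV)
for x in (240,300):
    print(x,im[30:60,x].mean(1).astype(int).tolist())
for y in (60,150): print(y,im[y,195:360].mean(1).astype(int).tolist())
print('near end row40',ray([(240,40),(300,40)],P,zt).round(4),'expected near-end col/row',proj([p[0]-.1155,p[1],zt],P))
t,Q=cam('top');cv2.imwrite('pics/top3.png',t)
show()
E
```

```text
time: 36.3
ee_pos: [0.529, -0.1283, 0.1913]
eef_rot: [0.011, 1.0, -0.002, -0.0]
ft_force: [0.2, -0.9, -2.3]
width: 0.0116
time: 36.8
ee_pos: [0.5391, -0.0288, 0.1909]
eef_rot: [0.011, 1.0, -0.002, -0.0]
ft_force: [0.6, -1.3, -1.4]
width: 0.0113
time: 37.4
ee_pos: [0.5494, 0.0684, 0.1909]
eef_rot: [0.012, 1.0, -0.002, -0.0]
ft_force: [-0.3, -0.4, -1.2]
width: 0.0116
t 37.4 p [0.5494 0.0684 0.1909] jaw y yaw 88.6 z [-0.001 -0.005 -1.   ] F [-0.3 -0.4 -1.2] w 0.0116
240 [147, 145, 145, 147, 146, 146, 150, 152, 155, 153, 160, 162, 162, 160, 160, 159, 161, 162, 163, 160, 160, 163, 160, 159, 160, 162, 161, 159, 159, 160]
300 [141, 144, 142, 145, 145, 142, 142, 143, 144, 147, 165, 168, 168, 165, 169, 167, 168, 167, 166, 168, 169, 168, 166, 167, 167, 167, 167, 165, 169, 167]
60 [82, 80, 84, 83, 145, 143, 144, 143, 141, 143, 146, 150, 154, 153, 155, 154, 154, 153, 153, 156, 156, 152, 155, 159, 156, 154, 156, 157, 157, 155, 158, 157, 158, 158, 159, 159, 160, 158, 161, 158, 159, 159, 162, 159, 160, 159, 161, 159, 162, 162, 161, 161, 160, 162, 161, 159, 163, 161, 162, 165, 162, 161, 161, 166, 16
[... 801 characters left out ...]
 157, 160, 160, 162, 155, 159, 159, 161, 159, 160, 162, 161, 163, 161, 163, 160, 163, 161, 162, 160, 161, 161, 160, 160, 162, 163, 162, 164, 160, 163, 162, 161, 160, 163, 163, 162, 160, 164, 162, 161, 165, 164, 162, 161, 163, 163, 160, 163, 164, 163, 166, 164, 167, 164, 163, 164, 162, 163, 162, 160, 162, 160, 161, 161, 162, 161, 161, 162, 160, 161, 162, 159, 163, 161, 161, 160, 128, 98, 93, 96, 91, 132, 103, 36, 32, 94, 162, 163, 162, 162, 216, 244, 245, 245, 105, 94, 91, 92]
near end row40 [[0.4342 0.0531 0.1772]
 [0.435  0.0825 0.1772]] expected near-end col/row [[270.98721716  38.43097255]]
t 37.5 p [0.5494 0.0687 0.191 ] jaw y yaw 88.6 z [-0.001 -0.004 -1.   ] F [ 0.8 -0.4 -0.8] w 0.0113
```

Run:
```python
from h import *
d=np.load('w8.npz');P=(d['K'],d['R'],d['C']);im=cv2.imread('pics/t.png');g=cv2.cvtColor(im,cv2.COLOR_BGR2GRAY).astype(int)
for y in range(60,231,20):
    row=cv2.GaussianBlur(im,(3,3),0)[y].astype(int); L=np.abs(np.diff(row,axis=0)).sum(1)
    print(y,'L',[(i,L[i]) for i in range(190,245) if L[i]>30],'R',[(i,L[i]) for i in range(320,350) if L[i]>30])
```

```text
60 L [(197, np.int64(49)), (198, np.int64(89)), (199, np.int64(46)), (204, np.int64(43)), (205, np.int64(59))] R [(342, np.int64(47)), (343, np.int64(66))]
80 L [(202, np.int64(47)), (203, np.int64(91)), (204, np.int64(49)), (205, np.int64(35)), (206, np.int64(65)), (207, np.int64(34))] R [(340, np.int64(36)), (341, np.int64(99)), (342, np.int64(83))]
100 L [(206, np.int64(43)), (207, np.int64(94)), (208, np.int64(53))] R [(340, np.int64(78)), (341, np.int64(69)), (344, np.int64(37)), (345, np.int64(40)), (346, np.int64(73)), (347, np.int64(132)), (348, np.int64(32)), (349, np.int64(120))]
120 L [(208, np.int64(35)), (209, np.int64(59)), (210, np.int64(99)), (211, np.int64(51))] R [(339, np.int64(61)), (340, np.int64(43)), (341, np.int64(34)), (342, np.int64(60)), (343, np.int64(60)), (346, np.int64(46)), (348, np.int64(111)), (349, np.int64(131))]
140 L [(209, np.int64(31)), (210, np.int64(33)), (230, np.int64(52)), (231, np.int64(102)), (232, np.int64(51))] R [(338, np.int64(32)), (344, np.int64(34))]
160 L [(211, np.int64(36)), (234, np.int64(36)), (235, np.int64(75)), (236, np.in
[... 283 characters left out ...]
np.int64(43)), (349, np.int64(113))]
200 L [(213, np.int64(36))] R [(333, np.int64(37)), (334, np.int64(107)), (335, np.int64(98)), (337, np.int64(47)), (338, np.int64(95)), (339, np.int64(105)), (340, np.int64(163)), (341, np.int64(159)), (343, np.int64(130)), (344, np.int64(128)), (345, np.int64(42)), (347, np.int64(68)), (348, np.int64(138)), (349, np.int64(71))]
220 L [] R [(332, np.int64(63)), (333, np.int64(162)), (334, np.int64(144)), (335, np.int64(43)), (336, np.int64(36)), (337, np.int64(73)), (338, np.int64(85)), (339, np.int64(118)), (340, np.int64(94)), (342, np.int64(92)), (343, np.int64(75)), (346, np.int64(95)), (347, np.int64(123)), (348, np.int64(49)), (349, np.int64(110))]
```

View pics/t.png

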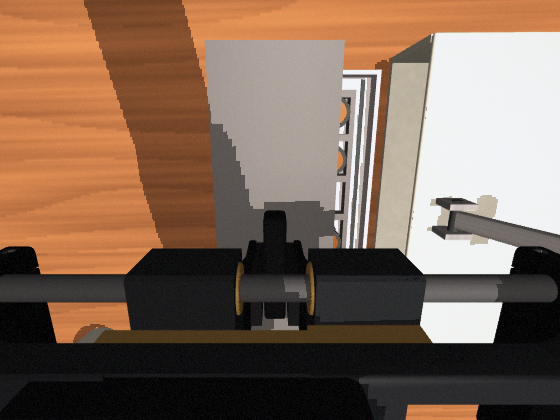

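The cover hangs square in the tool: its edges are at columns 205/343 at row 60 and 213/334.5 at row 200, centred on 274. Moving over the seat and lowering.

```bash
python3 -m inch '{"translation":[[0.015,0.2,0],[0.015,0.4,0],[0.015,0.54,0],[0.015,0.54,0],[0.015,0.54,0],[0.015,0.54,0]],"rot":[[0.004,0,0],[0.004,0,0],[0.004,0,0],[0.004,0,0],[0.004,0,0],[0.004,0,0]],"jaw":[8,8,8,8,8,8]}'
python3 - <<'E'
from h import *
show()
im,P=cam('wrist')
# strip/case check: case front edge at z=.09
g=cv2.cvtColor(im,cv2.COLOR_BGR2GRAY)
for y in (60,120,180):
    x=np.where(g[y]>215)[0];x=x[x>345];print(y,x[:1],ray((x.min(),y),P,.09).round(4) if len(x) else '')
cv2.imwrite('pics/u.png',im)
E
```

```text
time: 38.1
ee_pos: [0.551, 0.1214, 0.191]
eef_rot: [0.013, 1.0, -0.0, -0.0]
ft_force: [0.1, -0.2, -1.9]
width: 0.0115
t 38.1 p [0.551  0.1214 0.191 ] jaw y yaw 88.5 z [-0.001 -0.001 -1.   ] F [ 0.1 -0.2 -1.9] w 0.0115
60 [361] [[0.4305 0.1895 0.09  ]]
120 [357] [[0.4743 0.1886 0.09  ]]
180 [353] [[0.5231 0.1876 0.09  ]]
```

```bash
python3 -m inch '{"translation":[[0,0.015,-0.2],[0,0.015,-0.4],[0,0.015,-0.6],[0,0.015,-0.8],[0,0.015,-0.95],[0,0.015,-1],[0,0.015,-1],[0,0.015,-1]],"rot":[[0,0,0],[0,0,0],[0,0,0],[0,0,0],[0,0,0],[0,0,0],[0,0,0],[0,0,0]],"jaw":[8,8,8,8,8,8,8,8]}'
python3 -m inch '{"translation":[[0,0,-0.05],[0,0,-0.1],[0,0,-0.15],[0,0,-0.2],[0,0,-0.22],[0,0,-0.22],[0,0,-0.22]],"rot":[[0,0,0],[0,0,0],[0,0,0],[0,0,0],[0,0,0],[0,0,0],[0,0,0]],"jaw":[8,8,8,8,8,8,8]}'
```

```text
time: 38.95
ee_pos: [0.5516, 0.1229, 0.0919]
eef_rot: [0.013, 1.0, -0.0, 0.0]
ft_force: [0.1, -0.3, -1.8]
width: 0.0116
time: 39.65
ee_pos: [0.5516, 0.123, 0.0699]
eef_rot: [0.013, 1.0, -0.0, 0.0]
ft_force: [0.3, 0.1, -2.1]
width: 0.0117
```

```bash
python3 -m inch '{"translation":[[0,0,-0.015],[0,0,-0.025],[0,0,-0.035],[0,0,-0.035],[0,0,-0.035]],"rot":[[0,0,0],[0,0,0],[0,0,0],[0,0,0],[0,0,0]],"jaw":[8,8,8,8,8]}'
python3 -m inch '{"translation":[[0,0,0],[0,0,0],[0,0,0],[0,0,0],[0,0,0.3],[0,0,0.7],[0,0,1],[0,0,1]],"rot":[[0,0,0],[0,0,0],[0,0,0],[0,0,0],[0,0,0],[0,0,0],[0,0,0],[0,0,0]],"jaw":[30,30,30,30,30,30,30,30]}'
python3 -m inch '{"translation":[[0,-0.3,0.5],[0.5,-0.6,1],[0.8,-1,1],[0.8,-1,1],[0.8,-1,1],[0.8,-1,1]],"rot":[[0,0,0],[0,0,0],[0,0,0],[0,0,0],[0,0,0],[0,0,0]],"jaw":[30,30,30,30,30,30]}'
python3 - <<'E'
from h import *
show()
im,P=cam('wrist');cv2.imwrite('pics/v.png',im);np.savez('w9.npz',K=P[0],R=P[1],C=P[2])
# expected cover corners (top .054) & rib
import numpy as np
u=np.array([1,-.0235]);u/=np.linalg.norm(u);v=np.array([-u[1],u[0]]);s=np.array([.5515,.1229])
print('exp',[proj([*(s+a*u+b*v),.054],P)[0].round(1).tolist() for a in(-.1155,.1155) for b in(-.034,.034)], 'rib',[proj([*(s+a*u),.072],P)[0].round(1).tolist() for a in (-.03,.03)])
hsv=cv2.cvtColor(im,cv2.COLOR_BGR2HSV);m=(hsv[...,2]<60);m[244:]=0;m[:,:310]=0
for c in blobs(m,60):
    rr=cv2.minAreaRect(c);print('dark',np.round(rr[0],1),np.round(rr[1]),round(rr[2]),ray(rr[0],P,.072).round(4).tolist())
for y in (30,80,130,170): print(y,cv2.cvtColor(im,cv2.COLOR_BGR2GRAY)[y,300:400].tolist())
E
```

```text
time: 40.15
ee_pos: [0.5517, 0.123, 0.067]
eef_rot: [0.013, 1.0, 0.0, 0.0]
ft_force: [-4.0, -0.2, 5.3]
width: 0.0117
time: 40.95
ee_pos: [0.554, 0.1235, 0.1715]
eef_rot: [0.013, 1.0, 0.001, 0.004]
ft_force: [-0.2, 0.7, 0.3]
width: 0.03
time: 41.55
ee_pos: [0.634, 0.0232, 0.2705]
eef_rot: [0.014, 1.0, 0.001, 0.003]
ft_force: [-0.1, -0.3, -0.5]
width: 0.0301
t 41.5 p [0.634  0.0232 0.2705] jaw y yaw 88.4 z [ 0.006  0.002 -1.   ] F [-0.1 -0.3 -0.5] w 0.0301
exp [[334.4, -0.6], [398.8, -0.8], [325.1, 209.5], [378.5, 209.3]] rib [[365.1, 84.4], [360.9, 141.4]]
dark [360.3 114.4] [14. 56.] 4 [[0.5523, 0.12, 0.072]]
dark [326.8 105.9] [  5. 204.] 2 [[0.5423, 0.0827, 0.072]]
30 [89, 60, 38, 35, 41, 42, 37, 95, 140, 161, 161, 165, 163, 153, 121, 86, 89, 90, 89, 78, 79, 76, 221, 244, 243, 233, 181, 102, 37, 34, 35, 34, 29, 130, 161, 162, 164, 164, 161, 164, 162, 162, 163, 163, 164, 165, 166, 163, 163, 163, 162, 161, 163, 162, 159, 162, 160, 158, 161, 162, 162, 160, 159, 160, 157, 161, 157, 161, 158, 160, 160, 157, 160, 157, 160, 157, 160, 155, 154, 156, 160, 157, 159, 159, 157, 156, 155, 158, 
[... 786 characters left out ...]
, 75, 18, 5, 3, 10, 24, 40, 40, 39, 39, 33, 34, 38, 29, 79, 159, 163, 163, 161, 161, 162, 161, 163, 160, 162, 159, 161, 159, 161, 159, 160, 158, 160, 159, 230, 244, 243, 138, 76, 79, 77, 79, 79, 91, 175, 186, 184, 185]
170 [39, 40, 38, 34, 92, 131, 143, 140, 128, 124, 78, 81, 85, 85, 85, 81, 76, 181, 244, 244, 215, 147, 41, 34, 36, 34, 60, 153, 160, 160, 162, 164, 163, 163, 162, 160, 160, 160, 160, 159, 160, 161, 158, 156, 162, 158, 161, 161, 159, 158, 160, 161, 157, 159, 159, 155, 158, 156, 159, 156, 156, 159, 160, 158, 157, 158, 158, 158, 160, 160, 156, 157, 155, 155, 157, 158, 153, 154, 155, 152, 153, 155, 219, 245, 244, 149, 77, 78, 76, 79, 82, 98, 180, 186, 187, 184, 187, 186, 187, 188]
```

The cover edges are within 1 px of where a fully seated cover should appear (332.7/395.7 at row 30, expected 333.1/396), with contact at the expected height. Now I'll shut the drawer by pushing the panel beside the handle, so the gripper body stays clear of the lever.

```bash
python3 -m inch '{"translation":[[-0.4,-0.1,0],[-0.8,-0.13,0],[-0.85,-0.13,0],[-0.85,-0.13,0]],"rot":[[0,0,0],[0,0,0],[0,0,0],[0,0,0]],"jaw":[0,0,0,0]}' 20
python3 -m inch '{"translation":[[-0.4,0,0],[-0.8,0,-0.3],[-0.84,0,-0.8],[-0.84,0,-1],[-0.84,0,-1]],"rot":[[0,0,0],[0,0,0],[0,0,0],[0,0,0],[0,0,0]],"jaw":[0,0,0,0,0]}'
python3 -m inch '{"translation":[[0,0,-0.3],[0,0,-0.6],[0,0,-0.9],[0,0,-1],[0,0,-1],[0,0,-1]],"rot":[[0,0,0],[0,0,0],[0,0,0],[0,0,0],[0,0,0],[0,0,0]],"jaw":[0,0,0,0,0,0]}'
python3 -c "
from h import *
show();print(np.round(r.read_state()['joint_positions'],3))"
```

```text
time: 42.0
ee_pos: [0.5474, 0.0127, 0.2704]
eef_rot: [0.012, 1.0, 0.002, 0.003]
ft_force: [0.4, 0.3, -0.2]
width: 0.006
time: 42.5
ee_pos: [0.462, 0.0133, 0.1679]
eef_rot: [0.011, 1.0, 0.002, 0.001]
ft_force: [-0.1, 0.2, 0.2]
width: 0.0004
time: 43.1
ee_pos: [0.4634, 0.0135, 0.0695]
eef_rot: [0.011, 1.0, 0.002, 0.002]
ft_force: [1.1, 0.4, -0.2]
width: 0.0003
t 43.1 p [0.4634 0.0135 0.0695] jaw y yaw 88.7 z [ 0.003  0.004 -1.   ] F [ 1.1  0.4 -0.2] w 0.0003
[-0.515  0.147  0.417  2.079 -0.078  0.926  1.494]
```

```bash
python3 -m inch '{"translation":[[0,0.05,-0.06],[0,0.15,-0.08],[0,0.23,-0.08],[0,0.31,-0.08],[0,0.39,-0.08],[0,0.47,-0.08],[0,0.55,-0.08],[0.01,0.63,-0.08],[0.01,0.71,-0.08],[0.01,0.79,-0.08],[0.02,0.87,-0.08],[0.02,0.95,-0.08]],"rot":[[0,0,0],[0,0,0],[0,0,0],[0,0,0],[0,0,0],[0,0,0],[0,0,0],[0,0,0],[0,0,0],[0,0,0],[0,0,0],[0,0,0]],"jaw":[0,0,0,0,0,0,0,0,0,0,0,0]}'
python3 -m inch '{"translation":[[0,0.08,0],[0,0.16,0],[0,0.24,0],[0,0.32,0],[0,0.38,0],[0,0.38,0],[0,0.38,0]],"rot":[[0,0,0],[0,0,0],[0,0,0],[0,0,0],[0,0,0],[0,0,0],[0,0,0]],"jaw":[0,0,0,0,0,0,0]}'
```

```text
time: 44.3
ee_pos: [0.4652, 0.1092, 0.0614]
eef_rot: [0.011, 1.0, 0.002, 0.001]
ft_force: [-0.4, -2.3, 0.6]
width: 0.0002
time: 45.0
ee_pos: [0.4649, 0.1473, 0.0612]
eef_rot: [0.011, 1.0, 0.002, 0.001]
ft_force: [-0.4, -0.3, -0.2]
width: 0.0002
```

Pushing steadily at 2 N. Going on until it stops.

```bash
python3 -m inch '{"translation":[[0,0.05,0],[0,0.1,0],[0,0.13,0],[0,0.16,0],[0,0.18,0],[0,0.18,0]],"rot":[[0,0,0],[0,0,0],[0,0,0],[0,0,0],[0,0,0],[0,0,0]],"jaw":[0,0,0,0,0,0]}'
python3 -m inch '{"translation":[[0,0.02,0],[0,0.04,0],[0,0.06,0],[0,0.08,0],[0,0.08,0]],"rot":[[0,0,0],[0,0,0],[0,0,0],[0,0,0],[0,0,0]],"jaw":[0,0,0,0,0]}'
```

```text
time: 45.6
ee_pos: [0.4648, 0.1658, 0.0612]
eef_rot: [0.011, 1.0, 0.002, 0.001]
ft_force: [0.3, 0.6, -0.1]
width: 0.0007
time: 46.1
ee_pos: [0.4648, 0.1705, 0.0611]
eef_rot: [0.012, 1.0, -0.0, 0.0]
ft_force: [-1.7, -14.8, 8.8]
width: 0.0005
```

```bash
python3 -m inch '{"translation":[[0,0.03,0],[0,0.05,0],[0,0.05,0],[0,0.05,0]],"rot":[[0,0,0],[0,0,0],[0,0,0],[0,0,0]],"jaw":[0,0,0,0]}'
python3 -m inch '{"translation":[[0,-0.2,0],[0,-0.5,0.2],[0,-0.7,0.7],[0,-0.7,1],[0,-0.7,1]],"rot":[[0,0,0],[0,0,0],[0,0,0],[0,0,0],[0,0,0]],"jaw":[0,0,0,0,0]}'
python3 -m inch '{"translation":[[0.3,0,0.5],[0.6,0,1],[0.9,0,1],[0.9,0,1],[0.9,0,1]],"rot":[[0,0,0],[0,0,0],[0,0,0],[0,0,0],[0,0,0]],"jaw":[0,0,0,0,0]}'
python3 - <<'E'
from h import *
show()
im,P=cam('wrist');cv2.imwrite('pics/w.png',im);np.savez('w10.npz',K=P[0],R=P[1],C=P[2])
g=cv2.cvtColor(im,cv2.COLOR_BGR2GRAY)
for y in (90,150,230):
    x=np.where(g[y]>225)[0];x=x[x>300];print(y,x[:3],g[y,x.min()-45:x.min()+3].tolist(),ray((x.min(),y),P,.09).round(4))
hsv=cv2.cvtColor(im,cv2.COLOR_BGR2HSV)
m=(g<50);m[244:]=0;m[:,x.min():]&=True
for c in blobs(m,80):
    rr=cv2.minAreaRect(c);print('dark',np.round(rr[0],1),np.round(rr[1]),round(rr[2]),'z.2',ray(rr[0],P,.2).round(3).tolist())
E
```

```text
time: 46.5
ee_pos: [0.4648, 0.1705, 0.0611]
eef_rot: [0.014, 1.0, -0.003, -0.001]
ft_force: [-3.6, -20.9, 13.3]
width: 0.0004
time: 47.0
ee_pos: [0.4672, 0.1009, 0.1656]
eef_rot: [0.015, 1.0, -0.001, 0.003]
ft_force: [-0.6, 0.5, -0.9]
width: 0.0003
time: 47.5
ee_pos: [0.5573, 0.1013, 0.2644]
eef_rot: [0.015, 1.0, -0.001, 0.002]
ft_force: [-0.2, -0.8, -1.0]
width: 0.0006
t 47.5 p [0.5573 0.1013 0.2644] jaw y yaw 88.3 z [ 0.004 -0.003 -1.   ] F [-0.2 -0.8 -1. ] w 0.0006
90 [360 361 362] [141, 147, 146, 142, 143, 144, 146, 146, 149, 144, 86, 83, 82, 80, 87, 87, 90, 86, 94, 89, 89, 74, 42, 35, 37, 42, 38, 37, 41, 33, 35, 36, 39, 40, 60, 81, 165, 162, 169, 164, 161, 75, 75, 75, 117, 229, 242, 244] [[0.4522 0.1892 0.09  ]]
150 [356 357 358] [194, 218, 207, 194, 176, 135, 143, 143, 142, 145, 142, 145, 87, 85, 83, 80, 81, 79, 81, 79, 85, 79, 86, 42, 39, 42, 37, 38, 41, 36, 38, 41, 41, 39, 39, 107, 141, 161, 161, 159, 163, 89, 79, 75, 110, 230, 243, 244] [[0.5117 0.1879 0.09  ]]
230 [351 352 353] [152, 113, 94, 94, 102, 160, 134, 155, 153, 154, 155, 155, 156, 154, 91, 86, 87, 89, 89, 89, 88, 89, 85, 92, 51, 39, 37, 34, 34, 36, 33, 38, 38, 38, 39, 70, 133, 159, 158, 158, 159, 81, 76, 72, 159, 239, 243, 243] [[0.602  0.1863 0.09  ]]
dark [495.9 214.9] [40. 58.] 13 z.2 [[0.552, 0.266, 0.2]]
dark [339.2 150.5] [ 12. 186.] 3 z.2 [[0.502, 0.147, 0.2]]
```

Run:
```python
from h import *
d=np.load('w10.npz');P=(d['K'],d['R'],d['C']);im=cv2.imread('pics/w.png');g=cv2.cvtColor(im,cv2.COLOR_BGR2GRAY)
print('panel back',ray([(352.5,150),(346.5,150)],P,.08).round(4))
print(g[170,280:330].tolist())
for z in np.arange(.14,.22,.01):
    X=ray((495.9,214.9),P,z)[0];print(round(z,2),X.round(3),'r',round(np.hypot(X[1]-.2175,z-.102),3),'a',round(np.arctan2(z-.102,X[1]-.2175),2))
show()
```

```text
panel back [[0.5125 0.1867 0.08  ]
 [0.5123 0.1801 0.08  ]]
[88, 87, 88, 91, 88, 88, 92, 88, 93, 88, 87, 87, 92, 89, 91, 88, 88, 91, 87, 90, 91, 92, 159, 156, 159, 157, 124, 81, 95, 101, 132, 144, 212, 196, 184, 155, 137, 159, 156, 159, 158, 159, 95, 93, 91, 90, 92, 95, 89, 92]
0.14 [0.572 0.311 0.14 ] r 0.101 a 0.39
0.15 [0.569 0.304 0.15 ] r 0.099 a 0.51
0.16 [0.566 0.296 0.16 ] r 0.098 a 0.64
0.17 [0.562 0.288 0.17 ] r 0.098 a 0.76
0.18 [0.559 0.281 0.18 ] r 0.101 a 0.89
0.19 [0.556 0.273 0.19 ] r 0.104 a 1.01
0.2 [0.552 0.266 0.2  ] r 0.109 a 1.11
0.21 [0.549 0.258 0.21 ] r 0.115 a 1.21
t 47.5 p [0.5564 0.1012 0.2642] jaw y yaw 88.4 z [ 0.003 -0.002 -1.   ] F [-0.6  0.5 -0.5] w 0.0006
```

The panel back is flush with the case front (0.1867 vs 0.188), and 20 N more moved it no further, so it's shut. The lever stands at about 1.1 rad with its pad near (0.555, 0.267, 0.198). I'll sweep it over with closed fingers.

```bash
python3 -m inch '{"translation":[[0,0.3,0],[0,0.6,-0.2],[0,0.92,-0.4],[0,0.92,-0.4],[0,0.92,-0.4]],"rot":[[0,0,0],[0,0,0],[0,0,0],[0,0,0],[0,0,0]],"jaw":[0,0,0,0,0]}' 
python3 -m inch '{"translation":[[0,0.15,-0.1],[0,0.35,-0.2],[0,0.45,-0.27],[0,0.55,-0.34],[0,0.65,-0.44],[0,0.75,-0.54],[0,0.85,-0.64],[0,0.95,-0.74],[0,0.95,-0.74]],"rot":[[0,0,0],[0,0,0],[0,0,0],[0,0,0],[0,0,0],[0,0,0],[0,0,0],[0,0,0],[0,0,0]],"jaw":[0,0,0,0,0,0,0,0,0]}'
```

```text
time: 48.05
ee_pos: [0.5549, 0.1937, 0.2229]
eef_rot: [0.013, 1.0, -0.002, 0.0]
ft_force: [-0.5, 0.2, -0.0]
width: 0.0004
time: 48.95
ee_pos: [0.5535, 0.2903, 0.1468]
eef_rot: [0.012, 1.0, -0.002, -0.001]
ft_force: [-0.5, -0.4, -1.2]
width: 0.0008
```

```bash
python3 -m inch '{"translation":[[0.01,0.1,-0.08],[0.01,0.18,-0.15],[0.01,0.2,-0.18],[0.01,0.2,-0.2],[0.01,0.2,-0.2]],"rot":[[0,0,0],[0,0,0],[0,0,0],[0,0,0],[0,0,0]],"jaw":[0,0,0,0,0]}' 
python3 -m inch '{"translation":[[0,0,-0.02],[0,0,-0.04],[0,0,-0.06],[0,0,-0.06]],"rot":[[0,0,0],[0,0,0],[0,0,0],[0,0,0]],"jaw":[0,0,0,0]}'
```

```text
time: 49.45
ee_pos: [0.5545, 0.3104, 0.1267]
eef_rot: [0.012, 1.0, -0.002, -0.001]
ft_force: [-0.8, 0.8, 0.4]
width: 0.0007
time: 49.85
ee_pos: [0.5545, 0.3102, 0.1205]
eef_rot: [0.012, 1.0, -0.002, -0.001]
ft_force: [-0.8, 0.5, -0.6]
width: 0.0004
```

```bash
python3 -m inch '{"translation":[[0,0,-0.01],[0,0,-0.02],[0,0,-0.03],[0,0,-0.03]],"rot":[[0,0,0],[0,0,0],[0,0,0],[0,0,0]],"jaw":[0,0,0,0]}'
python3 - <<'E'
from h import *
show()
im,P=cam('wrist');cv2.imwrite('pics/x.png',im)
t,Q=cam('top');s,S=cam('scene')
g=cv2.cvtColor(t,cv2.COLOR_BGR2GRAY);
for X in ([.5565,.3255,.112],[.552,.266,.2]): print('proj top',proj(X,Q).round(1),'scene',proj(X,S).round(1))
cv2.imwrite('pics/x_t.png',t);cv2.imwrite('pics/x_s.png',s)
E
```

```text
time: 50.25
ee_pos: [0.5547, 0.3103, 0.1191]
eef_rot: [0.012, 1.0, -0.002, -0.001]
ft_force: [-5.6, -3.4, 13.4]
width: 0.0005
t 50.2 p [0.5547 0.3103 0.1191] jaw y yaw 88.6 z [-0.001 -0.003 -1.   ] F [-5.6 -3.4 13.4] w 0.0005
proj top [[153.3 201.7]] scene [[379.4 124.4]]
proj top [[166.6 198.8]] scene [[371.3 108.5]]
```

A firm stop: 13 N with the fingertip at z = 0.108. A little more press, then lift clear and check.

```bash
python3 -m inch '{"translation":[[0,0,-0.015],[0,0,-0.03],[0,0,-0.03],[0,0,0.2],[0,0,0.6],[0,0,1],[0,0,1]],"rot":[[0,0,0],[0,0,0],[0,0,0],[0,0,0],[0,0,0],[0,0,0],[0,0,0]],"jaw":[0,0,0,0,0,0,0]}' 
python3 -m inch '{"translation":[[0,-0.4,0.3],[0,-0.8,0.6],[0,-1,0.8],[0,-1,0.8]],"rot":[[0,0,0],[0,0,0],[0,0,0],[0,0,0]],"jaw":[0,0,0,0]}'
python3 -m inch '{"translation":[[0.3,-0.4,0],[0.6,-0.8,0],[0.8,-0.8,0],[0.8,-0.8,0],[0.8,-0.8,0]],"rot":[[0,0,0],[0,0,0],[0,0,0],[0,0,0],[0,0,0]],"jaw":[0,0,0,0,0]}'
python3 - <<'E'
from h import *
show()
im,P=cam('wrist');cv2.imwrite('pics/y.png',im)
g=cv2.cvtColor(im,cv2.COLOR_BGR2GRAY)
print('exp pad down',proj([[.5565,.3255,.11]],P).round(1),'pad ends r96/120',proj([[.556,.3135,.11],[.557,.3375,.11]],P).round(1))
m=(g<60);m[244:]=0
for c in blobs(m,80):
    rr=cv2.minAreaRect(c);print('dark',np.round(rr[0],1),np.round(rr[1]),round(rr[2]),'z.11',ray(rr[0],P,.11).round(4).tolist(),ray(cv2.boxPoints(rr),P,.11).round(3)[:,:2].tolist())
for y in (120,180):
    x=np.where(g[y]>225)[0];x=x[x>300];print(y,ray((x.min(),y),P,.09).round(4),g[y,x.min()-16:x.min()+2].tolist())
t,Q=cam('top');cv2.imwrite('pics/y_t.png',t)
a=cv2.imread('pics/a_top.png')
for n,b in (('pot',(290,125,335,160)),('mouse',(405,180,445,225)),('driver',(232,130,285,155))):
    x0,y0,x1,y1=b;print(n,'mean diff',np.abs(a[y0:y1,x0:x1].astype(int)-t[y0:y1,x0:x1]).mean().round(1), cv2.phaseCorrelate(*[np.float32(cv2.cvtColor(i[y0:y1,x0:x1],cv2.COLOR_BGR2GRAY)) for i in (a,t)]))
E
```

```text
time: 51.1
ee_pos: [0.5569, 0.3112, 0.2252]
eef_rot: [0.013, 1.0, 0.001, 0.003]
ft_force: [0.2, 0.1, 0.8]
width: 0.0004
time: 51.5
ee_pos: [0.5589, 0.2069, 0.309]
eef_rot: [0.016, 1.0, 0.002, 0.006]
ft_force: [0.6, 0.4, -0.0]
width: 0.0002
time: 52.0
ee_pos: [0.6386, 0.1278, 0.3074]
eef_rot: [0.015, 1.0, 0.001, 0.005]
ft_force: [-0.3, 0.6, -0.5]
width: 0.0002
t 52.0 p [0.6386 0.1278 0.3074] jaw y yaw 88.2 z [ 0.009  0.003 -1.   ] F [-0.3  0.6 -0.5] w 0.0002
exp pad down [[452.1 110.1]] pad ends r96/120 [[441.3 110. ]
 [463.  110.2]]
dark [447.9 109.1] [24. 43.] 7 z.11 [[0.5553, 0.3206, 0.11]] [[0.576, 0.307], [0.531, 0.308], [0.535, 0.334], [0.58, 0.334]]
dark [311.7 106.9] [  7. 214.] 2 z.11 [[0.5484, 0.1709, 0.11]] [[0.671, 0.164], [0.447, 0.17], [0.447, 0.177], [0.671, 0.172]]
120 [[0.5626 0.1879 0.09  ]] [65, 43, 39, 34, 40, 39, 38, 108, 155, 163, 163, 163, 155, 113, 151, 212, 243, 243]
180 [[0.6337 0.1865 0.09  ]] [84, 54, 39, 38, 39, 42, 39, 58, 127, 160, 162, 159, 155, 114, 139, 225, 243, 243]
pot mean diff 1.3 ((0.4820816751145287, 0.0946291403851518), 0.8466944017528016)
mouse mean diff 1.6 ((-0.020001797861088022, 0.5929248293967575), 1.0538261201646593)
driver mean diff 11.3 ((0.919209672882694, 0.995738357515723), 0.28465166303846573)
```

Run:
```python
from h import *
a=cv2.imread('pics/a_top.png');t=cv2.imread('pics/y_t.png')
for i in (a,t):
    h=cv2.cvtColor(i,cv2.COLOR_BGR2HSV);m=((h[...,0]<5)|(h[...,0]>174))&(h[...,1]>170)&(h[...,2]>70);m[:,:235]=0;m[:120]=0;m[170:]=0;m[:,300:]=0
    ys,xs=np.where(m);print(len(xs),xs.mean().round(1),ys.mean().round(1),xs.min(),xs.max())
a=cv2.imread('pics/x_s.png')
s,S=cam('scene')
g=cv2.cvtColor(s,cv2.COLOR_BGR2GRAY)
q=proj([[.5565,.3255,.108]],S)[0].round().astype(int);m=np.zeros_like(g);m[q[1]-15:q[1]+15,q[0]-20:q[0]+20]=1
for c in blobs((g<60)&(m>0),20): print('pad scene',cv2.minAreaRect(c),'exp',q, 'at 0.15rad',proj([[.5565,.324,.124]],S).round(1))
show()
```

```text
135 269.5 145.2 258 280
132 269.5 145.2 258 280
pad scene ((378.9587707519531, 128.09278869628906), (14.417915344238281, 6.498215675354004), 23.962491989135742) exp [379 125] at 0.15rad [[379.7 121.3]]
pad scene ((376.5, 113.5), (7.0, 15.0), 90.0) exp [379 125] at 0.15rad [[379.7 121.3]]
t 52.1 p [0.6382 0.1283 0.3087] jaw y yaw 88.3 z [ 0.011  0.004 -1.   ] F [ 0.4  0.3 -0.2] w 0.0002
```

The scene view puts the pad at (379,128), level with or below the lever-down prediction of (379,125). The driver, pot and mouse haven't moved. Handing in.

```bash
python3 -c "
from bench import r
print(r.close_job())"
```

```text
the job is handed in; nothing more can be done
None
```

The whole sequence is done and the job is handed in, at about 52 s of the 210 s allowed; no verdict was reported. I pulled the drawer to its stop and stood the four cells in pockets 4, 0, 3 and 1. Then I set the large grey cover on the drawer floor, pushed the drawer shut and swung the lever down.

Last checks:
- **Cells:** all four were seen upright at their pockets before the cover went on. They can't be seen under it now.
- **Cover:** before the drawer was shut, its edges were within 1 px of a fully seated cover. Contact came at the expected height.
- **Drawer:** it stopped firmly, moving no further at 15–21 N, with the panel flush with the case front to about 1 mm.
- **Lever:** it pressed firmly against its stop at 13 N. In the scene camera the pad sat at or just below its fully-down height.
- **Other objects:** the mouse, pot and screwdriver showed no movement in the top view. The arm was clear of everything when I handed in.

What went wrong or disagreed:
- **Cover grip:** the first try closed on air because I lifted before the jaws had shut. The cover hadn't moved, and the second grip held.
- **Joint 7:** it came to 2.55 of its 2.6 rad limit at the cover.
- **Lever pad:** in the wrist camera it read about 5 mm off my estimate along the lever, which I put down to my hinge estimate.
- **Screwdriver:** its patch of the top view differed in brightness, but its red handle was in exactly the same place.

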